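Heft three alike parts boxes and pile them in the order bin, heaviest at the bottom

ROBOT

A 7-joint arm with a two-finger parallel gripper is mounted at the origin on the work surface. World frame = base frame: x ahead of the robot, y to its left, z up, the work surface at z = 0. Lengths are in mm, angles in rad, forces in N, time in s.
With the tool pointing down it reaches from about 425 to 875 mm from the base axis. Payload 9.9 kg.
Tool frame: the origin (TCP) lies between the finger pads; the fingertips stand 22 mm ahead of it and the grasp point (between the pads) lies 3 mm ahead of it; z points along the fingers, y is the direction in which the jaws open and shut (so a half turn about z gives the same grasp; the last joint's range is limited). The gripper opens to 85 mm and grips with 20 to 120 N. Pads are 22 mm wide; open, the fingers measure 114 mm over their backs; the gripper's body (76 mm by 85 mm) begins 54 mm behind the grasp point. The pads swing forward as they close: fully open they stand 13 mm farther back than shut.
Start: joints at [1.209, 0.576, 0.025, 1.437, -0.015, 1.129, -0.057], TCP at [185.117, -649.124, 253.289] pointing down, gripper open.
Joint ranges: [-2.76, 2.76], [-0.34, 2.15], [-1.52, 1.57], [0.19, 2.46], [-1.09, 4.23], [0.17, 1.99], [-2.82, 2.82]. Speed limits (rad/s): [2.22, 2.22, 3.01, 3.01, 3.14, 3.14, 3.14].

INTERFACE

Orientations are given as [roll, pitch, yaw] about the fixed x, y, z axes, in that order (R = Rz(yaw) Ry(pitch) Rx(roll)).
In Python, from station import arm gives the robot as it stands. The module is installed in compiled form; this text tells all that it offers.
- The arm moves only by the tool arm_command, never from a script. Its argument "steps" is a list of rows, each an object of numbers: "fingers": the closure, from 0 (fully open) to 1 (shut); "tx", "ty", "tz": the shift along the tool's x, y, z in m; "spin": the turn about the tool's z in degrees. In form: [{"fingers": .., "tx": .., "ty": .., "tz": .., "spin": ..}, ...]. A call has 1 to 20 rows; each row is the pose to reach, as a shift and turn from the pose commanded when the call began, along the tool's axes at that moment; what a row does not reach only later rows make up. A row lasts 1/8 s, in which the tool goes at most 62.5 mm and 10.7 degrees, less where a joint would pass 70% of its speed; a pose out of reach is approached as far as the arm can. A call with a gripper value outside its range is refused whole. The fingers move at their own pace and stop on an object; "grip_force" is the grip in N (left out, the last holds). Time passes only in rows, so rows that repeat a pose let the fingers close. It gives the time, the measured TCP pose, the force and the opening at its end, in the units of the state.
- arm.state(): the state, without advancing time (a new reading comes with each control period).
- arm.snapshot(name): name is "scene" or "top" or "wrist"; returns the picture (480x640x3 uint8, blue, green, red); there is no depth.
- arm.camera_info(name): a dict with "fx", "fy", "cx", "cy" (pixels), "T" (4x4, takes a point from camera to world coordinates). Camera axes: x right, y up, looking along -z (the intrinsics and any distortion apply to the point x, -y, -z); pixel columns grow to the right and rows downward; lengths in mm; the calibration is good to about 2 mm. A picture is of the moment at which its call begins: read the wrist's pose just before it. camera_info takes no time and is no camera call; for the wrist camera it gives the pose at the moment of the call.
- arm.hand_in(): hands the job in, once; it reports no verdict.
Trained networks look in the newest picture that a camera, given by its name, has taken for a name from the list of things; names that differ only in an ending like _2 or _b are one class to them, and where a whole thing is asked for, a point or a joint stands for the part that bears it (a point fixed in the world has none). Each returns a list of dicts, best first, with "p" (0 to 1); they miss things now and then, are a little off and sometimes report something else, mostly with a low value. They report only what shows in the picture. A call takes as long as a camera call. They do not tell look-alikes from the thing itself.
- arm.recognise(camera, label): "point" ([x, y, z] in mm, in the coordinates of the camera as it stood for that picture, good to about 4 mm: the middle of the surface that is visible of it).
The state is a dict: "t": time; "joints": joint angles; "qvel": joint speeds; "joint_torque": joint torques, N m; "ee_pos": TCP position; "orientation": TCP orientation; "contact_force": force on the tool from outside, world axes, zero at the start; "moment": the same for the moment, N m; "opening": finger opening in mm.
Only numpy, scipy, OpenCV 4.12 (cv2) and the standard library are available. Lean on these libraries where they do the work, as an engineer would, in place of code of your own. Each camera call takes 0.05 s, during which the arm holds its last target.

TASK

The three closed cardboard boxes look alike but hold different parts: heft them to feel which is heavier. Pile them squarely in the blue bin with their long sides along its high back wall, the heaviest first at the bottom, then the middle one, the lightest on top, setting each down rather than dropping it, and leave the whole pile pushed up tight and flat against that wall. Do not disturb the other things on the bench.

Things in the scene. Friction and masses are not known exactly. Their poses are not given: they have to be found in the camera images.
- box_a: one of three closed, rigid cardboard boxes that look exactly alike, taped round the middle: 60 mm (its x) by 100 mm (its y, the long side) by 34 mm high; origin at the centre of its underside, z up. Loose. Of the three, one weighs 0.61 to 0.75 kg, one 0.34 to 0.44 kg and one 0.15 to 0.21 kg; which is which changes each time and can only be felt. Starts with its long side within 0.4 rad of world y
- box_b: one of three closed, rigid cardboard boxes that look exactly alike, taped round the middle: 60 mm (its x) by 100 mm (its y, the long side) by 34 mm high; origin at the centre of its underside, z up. Loose. Of the three, one weighs 0.61 to 0.75 kg, one 0.34 to 0.44 kg and one 0.15 to 0.21 kg; which is which changes each time and can only be felt. Starts with its long side within 0.4 rad of world y
- box_c: as box_a and box_b in every respect but weight. (The contents of the heaviest, middle and lightest box are called heavy_load, middle_load and light_load in the rules: a round pack shut in the middle of the box, its underside 3 mm above the box's; they cannot be seen and their places are not given.)
- bin: blue open-fronted stacking bin, fixed to the bench: outside 236 mm (its x) by 158 mm (its y) by 108 mm high, walls and floor 4 mm; origin at the centre of its underside, x towards the high back wall (108 mm high, farthest from the robot), z up. Front wall 36 mm high; side walls 108 mm high in the back half, sloping down to 45 mm at the front. Friction of boxes on bin or boxes 0.4 to 0.8
- bin_back (a point): middle of the inner face of the bin's high back wall, at the bin's floor (114 mm in x, 4 mm in z from the bin's origin); axes as the bin's. A box flat against the wall has its origin at x = -30 mm from here; the layers' undersides lie 0, 34 and 68 mm above it. Fingers do not fit between wall and a box touching it, so boxes are set down clear of the wall and pushed home
- grip: bystander: lime rubber club grip lying along y, 268 mm long, 31 mm at the butt; origin at its middle, on the bench
- ferrule: bystander: small black plastic ferrule standing on end, 15 mm across, 28 mm high; origin under its centre
- tip_weight: bystander: zinc shaft tip weight lying down, 62 mm long, 13 mm head; origin under its middle
- tape_roll: bystander: roll of grip tape lying flat, 96 mm across, 48 mm high; origin under its centre
- solvent: bystander: closed white bottle with red cap, 64 mm across, 165 mm high; origin under its centre
- clamp_block: bystander: black rubber shaft clamp block, 66 by 100 by 40 mm high; origin under its centre
There are look-alikes about, which are no part of the job. Leave any turquoise look-alike of the box_a alone.

How it is judged (in metres and radians):
On the way, in this order (a step that is already met when the one before it is completed fails the run):
1. the heaviest box has been set down and let go on the bin's floor, before the other two are in the bin (z of heavy_load in the frame of bin_back between -0.004 and 0.01 m and x of heavy_load in the frame of bin_back between -0.2 and -0.02 m and y of heavy_load in the frame of bin_back between -0.05 and 0.05 m and linear speed of heavy_load below 0.03 m/s and contact force between the fingers and box_a below 0.3 N and contact force between the fingers and box_b below 0.3 N and contact force between the fingers and box_c below 0.3 N and horizontal distance between each of middle_load, light_load and heavy_load above 0.1 m), for 0.2 s.
2. the middle box has been set down on it and let go, before the lightest is in the bin (z of heavy_load in the frame of bin_back between -0.004 and 0.01 m and x of heavy_load in the frame of bin_back between -0.2 and -0.02 m and y of heavy_load in the frame of bin_back between -0.05 and 0.05 m and linear speed of each of heavy_load, middle_load below 0.03 m/s and z of middle_load in the frame of bin_back between 0.03 and 0.044 m and x of middle_load in the frame of bin_back between -0.2 and -0.02 m and y of middle_load in the frame of bin_back between -0.05 and 0.05 m and contact force between the fingers and box_a below 0.3 N and contact force between the fingers and box_b below 0.3 N and contact force between the fingers and box_c below 0.3 N and horizontal distance between middle_load and heavy_load below 0.035 m and horizontal distance between light_load and heavy_load above 0.1 m), for 0.2 s.
At the end, for the whole second after the job is handed in: Heaviest box on the bin floor, middle one on it, lightest on top: flat (height 7 mm, tilt 0.12 rad), centres within 20 mm of each other seen from above, long sides within 7 mm of the high back wall and 0.1 rad parallel to it; all released and at rest; other things within 25 mm (z of heavy_load in the frame of bin_back between -0.004 and 0.01 m and x of heavy_load in the frame of bin_back between -0.2 and -0.02 m and y of heavy_load in the frame of bin_back between -0.05 and 0.05 m and linear speed of each of heavy_load, middle_load, light_load, box_a, box_b, box_c below 0.03 m/s and z of middle_load in the frame of bin_back between 0.03 and 0.044 m and x of middle_load in the frame of bin_back between -0.2 and -0.02 m and y of middle_load in the frame of bin_back between -0.05 and 0.05 m and z of light_load in the frame of bin_back between 0.064 and 0.078 m and x of light_load in the frame of bin_back between -0.2 and -0.02 m and y of light_load in the frame of bin_back between -0.05 and 0.05 m and x of each of box_a, box_b, box_c in the frame of bin_back above -0.037 m and angle between the x axis of each of box_a, box_b, box_c and the x axis of bin, either way round below 0.1 rad and angle between each of box_a, box_b, box_c's own z axis and vertical below 0.12 rad and contact force between the fingers and box_a below 0.3 N and contact force between the fingers and box_b below 0.3 N and contact force between the fingers and box_c below 0.3 N and horizontal distance between box_a and box_b below 0.02 m and horizontal distance between each of box_b, box_a and box_c below 0.02 m); the robot touches nothing.
It fails at once if one of the bystanders (grip, ferrule, tip weight, tape roll, bottle, clamp block) is moved more than 25 mm (distance of any of grip, ferrule, tip_weight, tape_roll, solvent, clamp_block from where it was at the start of the episode above 0.025 m).
It fails at once if a box is dropped or thrown (over 0.6 m/s while the gripper does not touch it) ((contact force between each of the fingers, the arm and box_a below 0.05 N and linear speed of box_a above 0.6 m/s) or (contact force between each of the fingers, the arm and box_b below 0.05 N and linear speed of box_b above 0.6 m/s) or (contact force between each of the fingers, the arm and box_c below 0.05 N and linear speed of box_c above 0.6 m/s)).
It fails at once if a box is tipped over by more than 0.8 rad (angle between any of box_a, box_b, box_c's own z axis and vertical above 0.8 rad).
It also fails if it takes over 72 s, if anything falls off the work surface, if the arm or the gripper's body presses on something with over 40 N, if the wrist force passes 120 N, or if a joint passes its speed limit or range.

## Working session

There is one attempt and no reset: what is moved stays moved. The work goes in short steps, Python scripts to look and compute and a tool call to move; the robot and the scene stay as the last step left them, time stands still between calls to the robot, and variables do not carry over. Pictures are saved under pics/ and viewed, and the job is handed in when it is done.

Besides the shell and the picture viewer there is one more tool, called as name([rows], argument=value, ...), one row to a line, values as JSON. arm_command: Moves the arm, as the interface text tells. Its arguments: {"type":"object","properties":{"steps":{"type":"array","items":{"type":"object","properties":{"fingers":{"type":"number"},"tx":{"type":"number"},"ty":{"type":"number"},"tz":{"type":"number"},"spin":{"type":"number"}}}},"grip_force":{"type":"number"}},"required":["steps"]}

```bash
mkdir -p pics
python3 - <<'E'
from station import arm
import cv2
s=arm.state(); print(s)
for n in("scene","top","wrist"):
    im=arm.snapshot(n); cv2.imwrite(f"pics/{n}0.png",im); c=arm.camera_info(n); print(n,c)
    for l in("box_a","bin"):
        print(l,[(round(d["p"],2),[round(x) for x in d["point"]]) for d in arm.recognise(n,l)])
print(arm.state()["t"])
E
```

```text
{'t': 0.0, 'joints': array([ 1.20920208,  0.57650787,  0.024844  ,  1.43791958, -0.01498312,
        1.12897281, -0.05652201]), 'qvel': array([ 0.00052899,  0.00050934,  0.00134089,  0.00036709,  0.00114145,
       -0.00072877, -0.00190985]), 'joint_torque': array([ 9.88685861e-04, -7.65761304e+01,  2.25075178e+00, -2.85962641e+01,
        1.52150856e-02,  1.30025583e-02, -2.81639433e-05]), 'ee_pos': array([ 184.99785357, -648.72427608,  252.45483097]), 'orientation': array([-3.13997267e+00,  9.93134825e-05,  2.77813563e-01]), 'contact_force': array([-0.65552143,  0.04508998, -0.15957335]), 'moment': array([-0.04810301, -0.05877713, -0.02219089]), 'opening': 85.33633807316902}
scene {'fx': 513.1128128020384, 'fy': 513.1128128020384, 'cx': 316.8863622428345, 'cy': 235.2635706313428, 'T': array([[ 8.31253425e-01, -4.00262012e-01,  3.85756484e-01,
         9.20382359e+02],
       [ 5.55770414e-01,  5.83786715e-01, -5.91871877e-01,
        -5.36379504e+02],
       [ 1.17043180e-02,  7.06387566e-01,  7.07728490e-01,
         7.20620971e+02],
       [ 0.00000000e+00,  0.00000000e+00,  0.00
[... 555 characters left out ...]
    [ 0.00000000e+00,  0.00000000e+00,  0.00000000e+00,
         1.00000000e+00]])}
box_a [(0.88, [191, 49, -958]), (0.88, [364, -64, -947]), (0.84, [248, -212, -929]), (0.71, [77, -72, -944])]
bin [(0.66, [-159, -45, -974])]
wrist {'fx': 404.28284436588444, 'fy': 404.28284436588444, 'cx': 321.9228513509, 'cy': 245.75304262421287, 'T': array([[ 2.74615982e-01,  9.18824150e-01,  2.83457658e-01,
         2.56830035e+02],
       [-9.61553943e-01,  2.62327199e-01,  8.12308777e-02,
        -6.27901968e+02],
       [ 2.78238569e-04, -2.94867126e-01,  9.55538225e-01,
         3.73717152e+02],
       [ 0.00000000e+00,  0.00000000e+00,  0.00000000e+00,
         1.00000000e+00]])}
box_a []
bin []
0.45
```

View pics/top0.png

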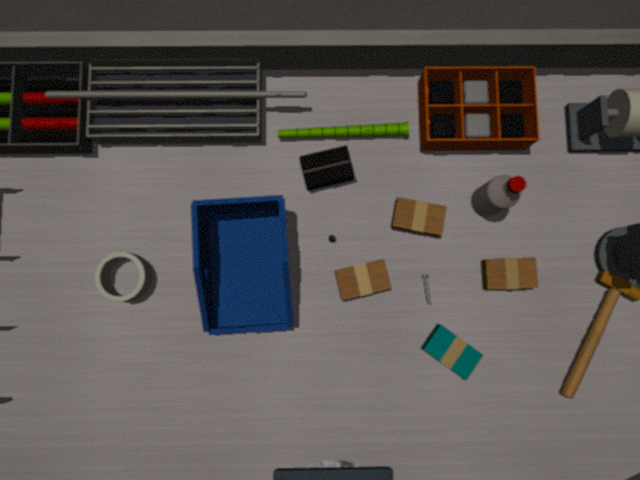

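View pics/scene0.png

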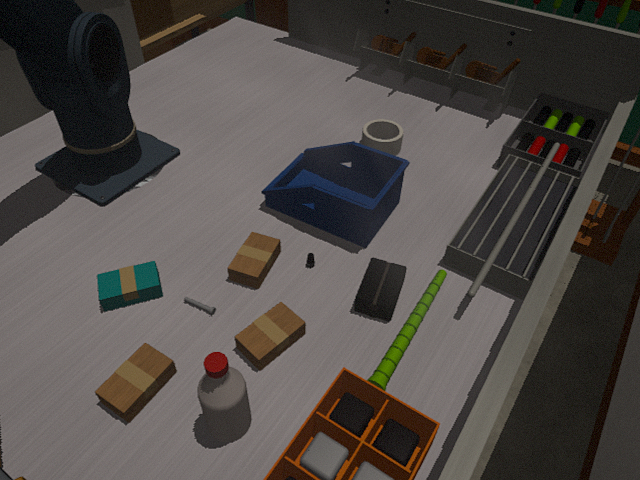

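View pics/wrist0.png

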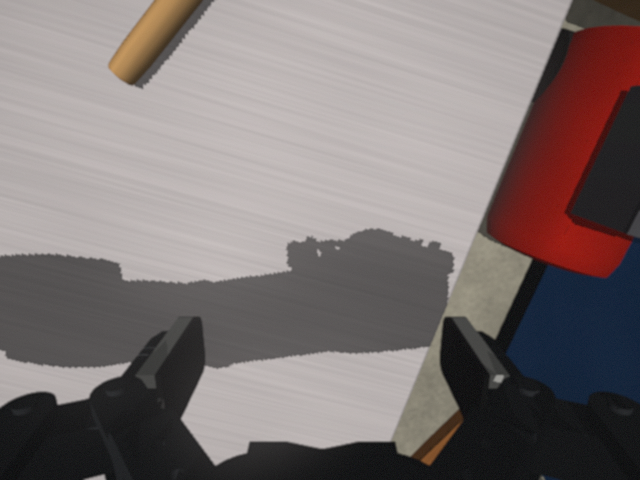

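The top view shows three brown boxes near pixels (419,217), (363,280) and (510,274), and the turquoise look-alike at (452,352). The bin is at (245,265) with its back wall at the top of the image. The scene view agrees with this. I'll fit silhouette models in both views.

```bash
cat > h.py <<'E'
import numpy as np,cv2
from station import arm
from scipy.optimize import minimize
def proj(c,P):
    T=c["T"];q=(np.asarray(P,float)-T[:3,3])@T[:3,:3]
    return np.c_[c["cx"]+c["fx"]*q[:,0]/-q[:,2], c["cy"]-c["fy"]*q[:,1]/-q[:,2]]
def pose(p,P):
    x,y,th=p[:3];c,s=np.cos(th),np.sin(th);P=np.asarray(P,float)
    return np.c_[x+c*P[:,0]-s*P[:,1],y+s*P[:,0]+c*P[:,1],P[:,2]+(p[3] if len(p)>3 else 0)]
S=4
def fill(sh,polys):
    m=np.zeros((sh[0]*S//S,sh[1]),np.uint8)
    big=np.zeros((sh[0]*2,sh[1]*2),np.uint8)
    for q in polys: cv2.fillPoly(big,[np.round((q*2+.5)*16).astype(np.int32)],255,shift=4)
    return cv2.resize(big,(sh[1],sh[0]),interpolation=cv2.INTER_AREA).astype(float)/255
BOX=np.array([[a,b,z] for a in(-30,30) for b in(-50,50) for z in(0,34)])
def boxpolys(c,p,B=BOX): return [cv2.convexHull(proj(c,pose(p,B)).astype(np.float32))[:,0]]
def side(y): return [[-118,y,0],[118,y,0],[118,y,108],[0,y,108],[-118,y,45]]
BIN=[[[118,-79,0],[118,79,0],[118,79,108],[118,-79,108]],[[-118,-79,0],[-118,79,0],[-118,79,36],[-118,-79,36]],[[-118,-79,0],[118,-79,0],[118,79,0],[-118,79,0]],side(-79),side(79)]
def binpolys(c,p): return [proj(c,pose(p,f)) for f in BIN]
def brown(im):
    h=cv2.cvtColor(im,cv2.COLOR_BGR2HSV);return cv2.morphologyEx(cv2.inRange(h,(5,70,35),(28,255,255)),cv2.MORPH_CLOSE,np.ones((5,5)))
def blue(im):
    h=cv2.cvtColor(im,cv2.COLOR_BGR2HSV);return cv2.inRange(h,(104,110,20),(125,255,255))
def fit(ims,cams,maskf,polyf,p0,free=4,pad=60):
    M=[maskf(i) for i in ims];W=[]
    for c,m in zip(cams,M):
        w=np.concatenate(polyf(c,p0));w0=np.maximum(w.min(0)-14,0).astype(int);w1=(w.max(0)+14).astype(int)
        W.append((slice(w0[1],w1[1]),slice(w0[0],w1[0])))
    def cost(v):
        e=0
        for c,m,w in zip(cams,M,W):
            e+=np.abs(fill(m.shape,polyf(c,v))[w]-(m[w]>0)).sum()
        return e
    n=len(p0)
    sim=np.vstack([p0]+[np.array(p0)+d for d in np.diag([12,12,.15,8][:n])])
    r=minimize(cost,p0,method="Nelder-Mead",options=dict(initial_simplex=sim,maxiter=250,xatol=.1,fatol=.5))
    return r.x,r.fun
E
cat > a.py <<'E'
from h import *
cams=[arm.camera_info(n) for n in("top","scene")]
ims=[cv2.imread(f"pics/{n}0.png") for n in("top","scene")]
cv2.imwrite("pics/mask.png",np.hstack([brown(ims[0])|blue(ims[0]),brown(ims[1])|blue(ims[1])])[::1,::1])
T=cams[0]["T"]
vis=[i.copy() for i in ims]
for nm,p in (("P1",[191,49,-958]),("P2",[77,-72,-944]),("P3",[364,-64,-947]),("P2b",[248,-212,-929]),("bin",[-159,-45,-974])):
    w=T[:3,:3]@p+T[:3,3];print(nm,w.round())
def px(u,v,z):
    c=cams[0];d=T[:3,:3]@np.array([(u-c["cx"])/c["fx"],-(v-c["cy"])/c["fy"],-1]);return (T[:3,3]+d*(z-T[2,3])/d[2])[:2]
for nm,(u,v),f,pf in (("P1",(419,217),brown,boxpolys),("P2",(363,280),brown,boxpolys),("P3",(510,274),brown,boxpolys),("bin",(245,268),blue,binpolys)):
    x,y=px(u,v,34 if nm!="bin" else 20)
    best=None
    for th in(-.25,0,.25):
        r=fit(ims,cams,f,pf,[x,y,th,0.])
        if best is None or r[1]<best[1]:best=r
    print(nm,best[0].round(3),best[1])
    for k in range(2):
        r=fit(ims[k:k+1],cams[k:k+1],f,pf,best[0][:3]);print("   single",k,r[0].round(3),r[1])
        for q in pf(cams[k],best[0]): cv2.polylines(vis[k],[np.round(q*16).astype(np.int32)],True,(0,0,255),1,shift=4)
cv2.imwrite("pics/fit_top.png",cv2.resize(vis[0][150:350,170:570],(800,400)));cv2.imwrite("pics/fit_scene.png",vis[1])
E
python3 a.py
```

```text
P1 [ 600. -175.   34.]
P2 [479. -60.  33.]
P3 [ 484. -347.   34.]
P2b [ 337. -229.   35.]
bin [512. 176.   4.]
P1 [ 6.01459e+02 -1.79065e+02 -2.00000e-01  1.88000e-01] 345.4117647058823
   single 0 [ 6.02409e+02 -1.79010e+02 -1.97000e-01] 106.38039215686274
   single 1 [ 6.01217e+02 -1.79882e+02 -1.73000e-01] 206.54117647058823
P2 [ 4.7650e+02 -6.2946e+01  2.3500e-01 -9.2900e-01] 183.35686274509806
   single 0 [ 4.77549e+02 -6.22200e+01  2.26000e-01] 60.811764705882354
   single 1 [ 4.76642e+02 -6.42420e+01  2.53000e-01] 97.09803921568627
P3 [ 4.85271e+02 -3.57214e+02  2.70000e-02 -1.54200e+00] 248.13333333333333
   single 0 [ 4.85271e+02 -3.57214e+02  2.70000e-02] 105.31764705882352
   single 1 [ 4.85642e+02 -3.57387e+02  1.90000e-02] 161.53333333333336
bin [4.99742e+02 1.65411e+02 6.00000e-02 6.20900e+00] 8639.03137254902
   single 0 [5.06573e+02 1.66501e+02 8.00000e-02] 2006.6745098039219
   single 1 [449.102 204.45   -1.09 ] 5319.670588235294
```

View pics/fit_top.png

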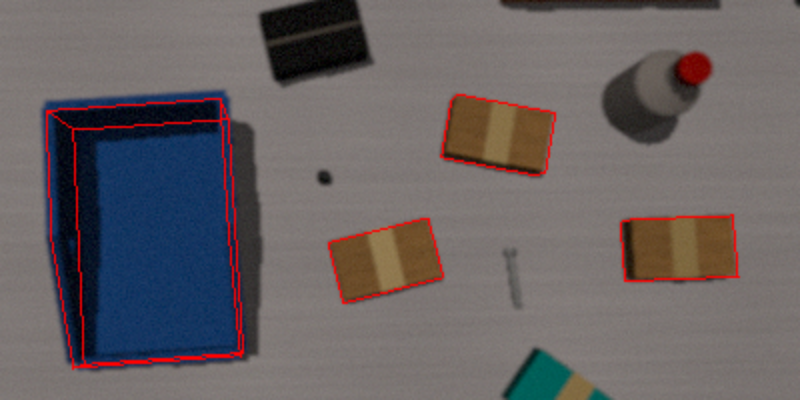

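View pics/fit_scene.png

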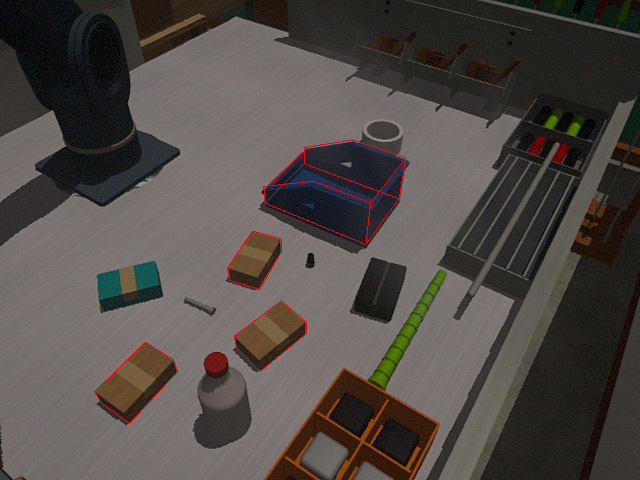

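Run:
```python
from h import *
im=cv2.imread("pics/scene0.png");h=cv2.cvtColor(im,cv2.COLOR_BGR2HSV)
for u,v in((330,180),(300,200),(370,200),(390,180),(335,150)):print(u,v,h[v,u],im[v,u])
cv2.imwrite("pics/m2.png",np.vstack([np.hstack([blue(im)[120:260,240:440],brown(im)[230:420,80:320][:140,:200]])]))
im=cv2.imread("pics/top0.png");h=cv2.cvtColor(im,cv2.COLOR_BGR2HSV)
for u,v in((240,205),(250,260),(200,260),(245,328),(285,230)):print(u,v,h[v,u],im[v,u])
cv2.imwrite("pics/topbin.png",cv2.resize(im[185:345,175:310],None,fx=3.7,fy=3.7,interpolation=cv2.INTER_CUBIC)*1)
```

```text
330 180 [111  96  45] [45 33 28]
300 200 [109  96  37] [37 28 23]
370 200 [109 124  82] [82 57 42]
390 180 [110 134  82] [82 54 39]
335 150 [116  44  46] [46 39 38]
240 205 [118 179  20] [20  7  6]
250 260 [106 219  93] [93 51 13]
200 260 [105 221  30] [30 17  4]
245 328 [109 180  95] [95 52 28]
285 230 [108 197  93] [93 51 21]
```

View pics/topbin.png

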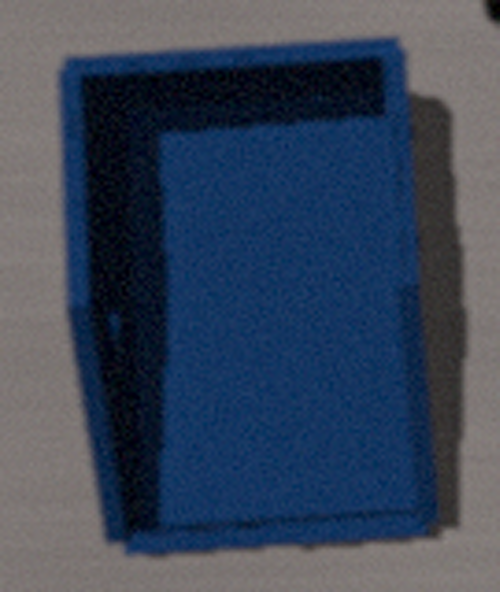

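Run:
```python
from h import *
im=cv2.imread("pics/scene0.png")
cv2.imwrite("pics/scbin.png",np.clip(cv2.resize(im[125:255,250:425],None,fx=4.5,fy=4.5,interpolation=cv2.INTER_CUBIC)*1.8,0,255).astype(np.uint8))
```

```text
(no output)
```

View pics/scbin.png

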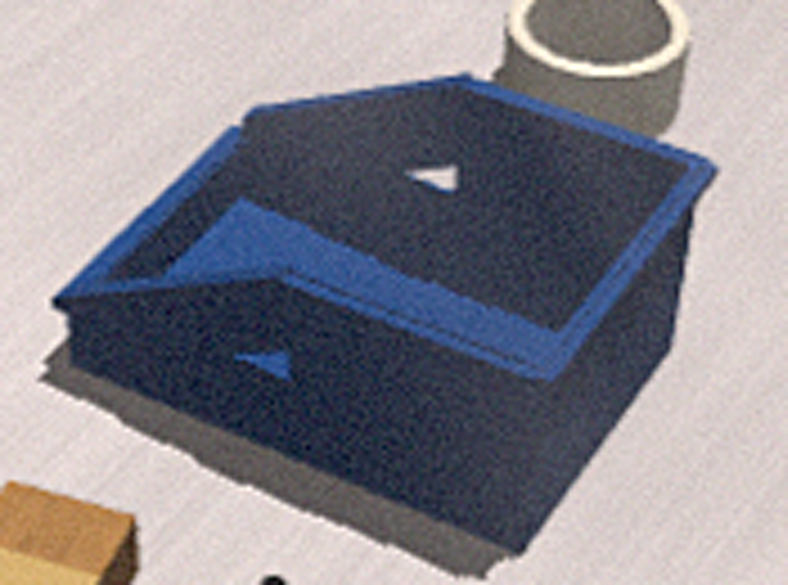

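Run:
```python
from h import *
from scipy.optimize import least_squares
ct,cs=[arm.camera_info(n) for n in("top","scene")]
top=[((63,58),(118,79,108),1),((400,40),(118,-79,108),1),((70,305),(0,79,108),2),((415,285),(0,-79,108),2)]
sc=[((520,550),(118,-79,0),0),((672,350),(118,79,0),0),((547,378),(118,-79,108),1),((715,165),(118,79,108),1),((290,270),(0,-79,108),2),((462,75),(0,79,108),2)]
def P(p,P0,k):
    x,y,z=P0;r=p[3];sy=np.sign(y)
    if k==1:x+=r;y+=sy*r
    if k==2:y+=sy*r
    return pose(p[:3],[[x,y,z]])
def res(p,use="ts"):
    o=[]
    if "t" in use:
        for (u,v),q,k in top:o.append(proj(ct,P(p,q,k))[0]-(175+u/3.7-.4,185+v/3.7-.4))
    if "s" in use:
        for (u,v),q,k in sc:o.append(proj(cs,P(p,q,k))[0]-(250+u/4.5-.4,125+v/4.5-.4))
    return np.array(o).ravel()
for use in("ts","t","s"):
    r=least_squares(res,[500,165,.05,2],args=(use,),loss="soft_l1");p=r.x;print(use,p.round(3));print(res(p,use).reshape(-1,2).round(1).tolist())
    print("bin_back",pose(p[:3],[[114,0,4]]).round(1))
# inner rim corners
def ray(c,u,v,z):
    T=c["T"];d=T[:3,:3]@np.array([(u-c["cx"])/c["fx"],-(v-c["cy"])/c["fy"],-1]);return (T[:3,3]+d*(z-T[2,3])/d[2]).round(1)
for n,(u,v) in dict(inBL=(82,75),inBR=(384,60)).items():print(n,ray(ct,175+u/3.7-.4,185+v/3.7-.4,108))
for n,(u,v) in dict(inBR=(560,332),inBL=(690,188)).items():print("sc",n,ray(cs,250+u/4.5-.4,125+v/4.5-.4,108))
```

```text
ts [5.03078e+02 1.65018e+02 4.80000e-02 4.27500e+00]
[[0.5, 0.7], [0.4, 0.4], [0.6, 0.6], [-0.2, 0.6], [0.7, 0.8], [0.8, -0.6], [0.5, -0.3], [1.0, -0.9], [-1.0, 0.6], [2.7, 0.2]]
bin_back [[616.9 170.5   4. ]]
t [5.04021e+02 1.65580e+02 4.90000e-02 4.60900e+00]
[[-0.0, 0.0], [0.2, -0.3], [0.2, 0.1], [-0.4, 0.1]]
bin_back [[617.9 171.1   4. ]]
s [5.02336e+02 1.63840e+02 5.20000e-02 3.36700e+00]
[[0.3, 0.9], [0.2, -0.6], [-0.1, -0.7], [-0.3, -0.9], [-1.2, 0.6], [1.7, 0.5]]
bin_back [[616.2 169.8   4. ]]
inBL [613.8 245.5 108. ]
inBR [620.   96.4 108. ]
sc inBR [619.6 113.7 108. ]
sc inBL [619.5 229.2 108. ]
```

```bash
cat > go.py <<'E'
import sys,numpy as np
from station import arm
from scipy.spatial.transform import Rotation as R
s=arm.state();e=s["ee_pos"];M=R.from_euler("xyz",s["orientation"]).as_matrix()
yaw=s["orientation"][2]
print("t",round(s["t"],2),"pos",e.round(1),"yaw",round(yaw,3),"F",s["contact_force"].round(2),"open",round(s["opening"],1))
for a in sys.argv[1:]:
    x,y,z,w=map(float,a.split(","))
    d=M.T@(np.array([x,y,z])-e)/1000
    dw=np.degrees(w-yaw);print(a,"tx ty tz",d.round(4),"spin",round(-dw,1),"rows",max(np.linalg.norm(d)/.0625,abs(dw)/10.7).round(1))
E
python3 go.py 485,-357,170,1.592 485,-357,24,1.592
```

```text
t 0.45 pos [ 185.1 -649.1  253.2] yaw 0.278 F [-0.24  0.48 -0.01] open 85.4
485,-357,170,1.592 tx ty tz [ 0.3685 -0.1986  0.0832] spin -75.3 rows 7.0
485,-357,24,1.592 tx ty tz [ 0.3685 -0.1986  0.2292] spin -75.3 rows 7.6
```

arm_command([
  {"fingers": 0,"tx": 0.05,"ty": -0.027,"tz": 0.011,"spin": -10.5},
  {"fingers": 0,"tx": 0.105,"ty": -0.057,"tz": 0.024,"spin": -21},
  {"fingers": 0,"tx": 0.158,"ty": -0.085,"tz": 0.036,"spin": -32},
  {"fingers": 0,"tx": 0.21,"ty": -0.113,"tz": 0.048,"spin": -43},
  {"fingers": 0,"tx": 0.263,"ty": -0.142,"tz": 0.06,"spin": -53},
  {"fingers": 0,"tx": 0.316,"ty": -0.17,"tz": 0.071,"spin": -64},
  {"fingers": 0,"tx": 0.35,"ty": -0.189,"tz": 0.079,"spin": -71},
  {"fingers": 0,"tx": 0.3685,"ty": -0.1986,"tz": 0.0832,"spin": -75.3},
  {"fingers": 0,"tx": 0.3685,"ty": -0.1986,"tz": 0.0832,"spin": -75.3},
  {"fingers": 0,"tx": 0.3685,"ty": -0.1986,"tz": 0.0832,"spin": -75.3},
], grip_force=40)

```text
t: 1.7
ee_pos: [483.6, -359.1, 170.3]
orientation: [-3.141, 0.001, 1.588]
contact_force: [0.0, -0.6, 0.3]
opening: 85.0
```

```bash
python3 go.py 485,-357,24,1.592
python3 - <<'E'
from h import *
c=arm.camera_info("wrist");im=arm.snapshot("wrist")
for q in boxpolys(c,[485.3,-357.2,.022,0]): cv2.polylines(im,[np.round(q).astype(np.int32)],True,(0,0,255),1)
cv2.imwrite("pics/w1.png",im)
E
```

```text
t 1.7 pos [ 483.6 -359.1  170.3] yaw 1.588 F [ 0.   -0.59  0.29] open 85.0
485,-357,24,1.592 tx ty tz [0.0022 0.0015 0.1463] spin -0.2 rows 2.3
```

View pics/w1.png

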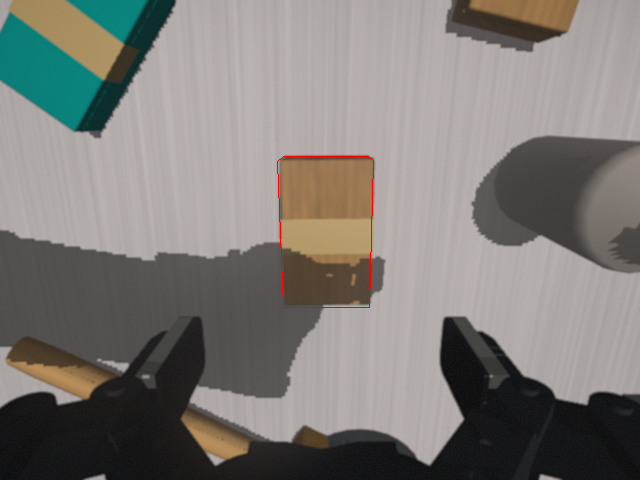

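The wrist view shows the box at (327,232), with the projected model lying right on its outline.

arm_command([
  {"fingers": 0,"tx": 0,"ty": 0,"tz": 0.05},
  {"fingers": 0,"tz": 0.1},
  {"fingers": 0,"tz": 0.13},
  {"fingers": 0,"tz": 0.146},
  {"fingers": 0,"tz": 0.146},
])

```text
invalid input at $.steps[0]: expected keys fingers, tx, ty, tz, spin
```

```bash
python3 go.py 485,-357,24,1.592
```

```text
t 1.75 pos [ 483.6 -359.1  170.3] yaw 1.588 F [-0.23  0.44 -0.07] open 85.6
485,-357,24,1.592 tx ty tz [0.0022 0.0015 0.1463] spin -0.2 rows 2.3
```

arm_command([
  {"fingers": 0,"tx": 0.002,"ty": 0.0015,"tz": 0.05,"spin": 0},
  {"fingers": 0,"tx": 0.002,"ty": 0.0015,"tz": 0.1,"spin": 0},
  {"fingers": 0,"tx": 0.002,"ty": 0.0015,"tz": 0.13,"spin": 0},
  {"fingers": 0,"tx": 0.002,"ty": 0.0015,"tz": 0.146,"spin": 0},
  {"fingers": 0.6,"tx": 0.002,"ty": 0.0015,"tz": 0.146,"spin": 0},
  {"fingers": 0.6,"tx": 0.002,"ty": 0.0015,"tz": 0.146,"spin": 0},
  {"fingers": 0.6,"tx": 0.002,"ty": 0.0015,"tz": 0.146,"spin": 0},
  {"fingers": 0.6,"tx": 0.002,"ty": 0.0015,"tz": 0.146,"spin": 0},
])

```text
t: 2.75
ee_pos: [486.8, -355.5, 25.2]
orientation: [3.141, 0.001, 1.592]
contact_force: [-1.5, -0.5, 6.2]
opening: 59.4
```

Run:
```python
from h import *
print(arm.state()["ee_pos"],arm.state()["opening"],arm.state()["contact_force"])
im=arm.snapshot("wrist");cv2.imwrite("pics/w2.png",im)
```

```text
[ 486.81883815 -355.51728874   25.16279941] 59.4472857466238 [-1.46746945 -0.48209398  6.17139479]
```

View pics/w2.png

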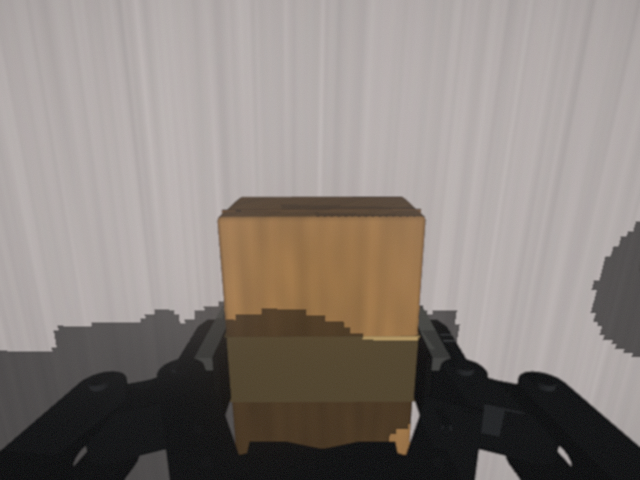

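The jaws hold the box with the opening at 59.4 mm. The knuckles flare to about ±65 mm around 35 mm above the TCP, so near the wall I need more standoff. Next I lift to weigh it.

arm_command([
  {"fingers": 0.6,"tx": 0,"ty": 0,"tz": -0.015,"spin": 0},
  {"fingers": 0.6,"tx": 0,"ty": 0,"tz": -0.04,"spin": 0},
  {"fingers": 0.6,"tx": 0,"ty": 0,"tz": -0.05,"spin": 0},
  {"fingers": 0.6,"tx": 0,"ty": 0,"tz": -0.05,"spin": 0},
  {"fingers": 0.6,"tx": 0,"ty": 0,"tz": -0.05,"spin": 0},
  {"fingers": 0.6,"tx": 0,"ty": 0,"tz": -0.05,"spin": 0},
])

```text
t: 3.55
ee_pos: [486.0, -354.8, 73.3]
orientation: [-3.14, -0.001, 1.592]
contact_force: [-0.2, 0.4, -3.5]
opening: 59.5
```

```bash
python3 go.py 549,167,200,1.6188 485,-357,24,1.592
python3 - <<'E'
from h import *
im=arm.snapshot("wrist");cv2.imwrite("pics/w3.png",im)
for i in range(3): arm.snapshot("wrist");s=arm.state();print(s["contact_force"].round(2),s["joint_torque"].round(2))
E
```

```text
t 3.55 pos [ 486.  -354.8   73.3] yaw 1.592 F [-0.2   0.44 -3.52] open 59.5
549,167,200,1.6188 tx ty tz [ 0.5204  0.0739 -0.1264] spin -1.5 rows 8.7
485,-357,24,1.592 tx ty tz [-0.0022 -0.001   0.0493] spin 0.0 rows 0.8
[ 0.08  0.33 -4.54] [ 2.000e-02 -7.680e+01 -3.930e+00 -2.005e+01  1.000e-02  1.000e-02
 -0.000e+00]
[ 0.24  0.33 -4.47] [ 1.000e-02 -7.672e+01 -3.920e+00 -2.004e+01  1.000e-02  1.000e-02
 -0.000e+00]
[ 0.05 -0.15 -4.57] [ 1.000e-02 -7.668e+01 -3.930e+00 -2.005e+01  1.000e-02  1.000e-02
 -0.000e+00]
```

View pics/w3.png

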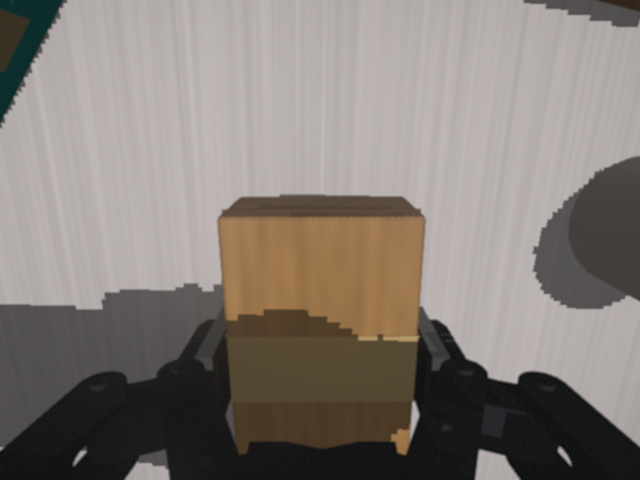

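About 4.5 N, so probably the middle one. I'll put it back and heft P2.

arm_command([
  {"fingers": 0.6,"tx": 0,"ty": 0,"tz": 0.025,"spin": 0},
  {"fingers": 0.6,"tx": 0,"ty": 0,"tz": 0.042,"spin": 0},
  {"fingers": 0.6,"tx": 0,"ty": 0,"tz": 0.05,"spin": 0},
  {"fingers": 0.6,"tx": 0,"ty": 0,"tz": 0.05,"spin": 0},
  {"fingers": 0,"tx": 0,"ty": 0,"tz": 0.05,"spin": 0},
  {"fingers": 0,"tx": 0,"ty": 0,"tz": 0.049,"spin": 0},
  {"fingers": 0,"tx": 0,"ty": 0,"tz": 0.048,"spin": 0},
])

```text
t: 4.62
ee_pos: [486.7, -355.2, 26.4]
orientation: [3.141, 0.0, 1.592]
contact_force: [-1.0, 1.0, 0.4]
opening: 85.3
```

```bash
python3 go.py 477,-63,95,1.806 601.5,-179,95,1.37 477,-63,26,1.806 601.5,-179,26,1.37
```

```text
t 4.62 pos [ 486.7 -355.2   26.4] yaw 1.592 F [-0.97  1.03  0.44] open 85.3
477,-63,95,1.806 tx ty tz [ 0.2923 -0.0035 -0.0687] spin -12.3 rows 4.8
601.5,-179,95,1.37 tx ty tz [ 0.1737  0.1185 -0.0686] spin 12.7 rows 3.5
477,-63,26,1.806 tx ty tz [ 0.2923 -0.0035  0.0003] spin -12.3 rows 4.7
601.5,-179,26,1.37 tx ty tz [0.1737 0.1185 0.0004] spin 12.7 rows 3.4
```

arm_command([
  {"fingers": 0,"tx": 0,"ty": 0,"tz": -0.05,"spin": 0},
  {"fingers": 0,"tx": 0.05,"ty": 0,"tz": -0.08,"spin": -2},
  {"fingers": 0,"tx": 0.11,"ty": -0.001,"tz": -0.08,"spin": -5},
  {"fingers": 0,"tx": 0.17,"ty": -0.002,"tz": -0.08,"spin": -8},
  {"fingers": 0,"tx": 0.23,"ty": -0.003,"tz": -0.08,"spin": -10},
  {"fingers": 0,"tx": 0.275,"ty": -0.0035,"tz": -0.08,"spin": -12.3},
  {"fingers": 0,"tx": 0.2923,"ty": -0.0035,"tz": -0.07,"spin": -12.3},
  {"fingers": 0,"tx": 0.2923,"ty": -0.0035,"tz": -0.07,"spin": -12.3},
])

```text
t: 5.62
ee_pos: [476.7, -61.5, 96.0]
orientation: [-3.141, -0.0, 1.81]
contact_force: [0.5, 0.1, 0.6]
opening: 85.9
```

```bash
python3 go.py 477,-63,26,1.806
python3 - <<'E'
from h import *
c=arm.camera_info("wrist");im=arm.snapshot("wrist")
for q in boxpolys(c,[476.5,-63,.235,0]): cv2.polylines(im,[np.round(q).astype(np.int32)],True,(0,0,255),1)
cv2.imwrite("pics/w4.png",im)
E
```

```text
t 5.62 pos [476.7 -61.5  96. ] yaw 1.81 F [0.55 0.13 0.57] open 85.9
477,-63,26,1.806 tx ty tz [-0.0015 -0.      0.07  ] spin 0.2 rows 1.1
```

View pics/w4.png

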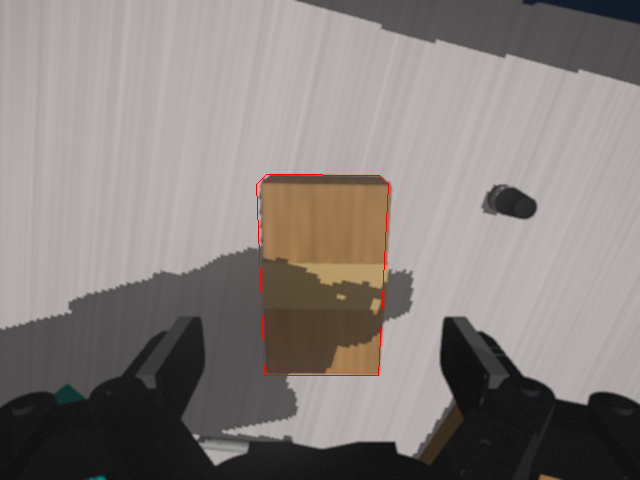

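The model overlay matches the box again at (325,275). The ferrule at (515,203) is clear.

arm_command([
  {"fingers": 0,"tx": 0,"ty": 0,"tz": 0.045,"spin": 0},
  {"fingers": 0,"tx": 0,"ty": 0,"tz": 0.068,"spin": 0},
  {"fingers": 0.6,"tx": 0,"ty": 0,"tz": 0.07,"spin": 0},
  {"fingers": 0.6,"tx": 0,"ty": 0,"tz": 0.07,"spin": 0},
  {"fingers": 0.6,"tx": 0,"ty": 0,"tz": 0.07,"spin": 0},
  {"fingers": 0.6,"tx": 0,"ty": 0,"tz": 0.07,"spin": 0},
  {"fingers": 0.6,"tx": 0,"ty": 0,"tz": 0.05,"spin": 0},
  {"fingers": 0.6,"tx": 0,"ty": 0,"tz": 0.02,"spin": 0},
  {"fingers": 0.6,"tx": 0,"ty": 0,"tz": 0.01,"spin": 0},
  {"fingers": 0.6,"tx": 0,"ty": 0,"tz": 0.01,"spin": 0},
  {"fingers": 0.6,"tx": 0,"ty": 0,"tz": 0.01,"spin": 0},
  {"fingers": 0.6,"tx": 0,"ty": 0,"tz": 0.01,"spin": 0},
])

```text
t: 7.18
ee_pos: [476.3, -62.8, 85.3]
orientation: [-3.14, -0.001, 1.807]
contact_force: [-0.4, -0.8, -2.1]
opening: 59.3
```

```bash
python3 - <<'E'
from h import *
for i in range(3): arm.snapshot("wrist");s=arm.state();print(s["contact_force"].round(2))
E
python3 go.py 477,-63,26,1.806
```

```text
[-0.18 -0.31 -1.14]
[-0.81  0.73 -1.3 ]
[-0.71  0.5  -2.71]
t 7.33 pos [476.5 -62.8  85.6] yaw 1.807 F [-0.71  0.5  -2.71] open 59.6
477,-63,26,1.806 tx ty tz [-0.0003  0.0005  0.0596] spin 0.0 rows 1.0
```

About 1.8 N, so this is the light one and P1 should be the heavy one. I put it back and go to P1.

arm_command([
  {"fingers": 0.6,"tx": 0,"ty": 0,"tz": 0.035,"spin": 0},
  {"fingers": 0.6,"tx": 0,"ty": 0,"tz": 0.053,"spin": 0},
  {"fingers": 0.6,"tx": 0,"ty": 0,"tz": 0.06,"spin": 0},
  {"fingers": 0.6,"tx": 0,"ty": 0,"tz": 0.06,"spin": 0},
  {"fingers": 0,"tx": 0,"ty": 0,"tz": 0.06,"spin": 0},
  {"fingers": 0,"tx": 0,"ty": 0,"tz": 0.06,"spin": 0},
  {"fingers": 0,"tx": 0,"ty": 0,"tz": 0.06,"spin": 0},
  {"fingers": 0,"tx": 0,"ty": 0,"tz": 0.01,"spin": 0},
  {"fingers": 0,"tx": 0,"ty": 0,"tz": 0,"spin": 0},
])

```text
t: 8.45
ee_pos: [477.9, -62.9, 88.3]
orientation: [3.138, 0.001, 1.806]
contact_force: [0.5, -0.5, -0.3]
opening: 85.8
```

```bash
python3 go.py 601.5,-179,95,1.37 601.5,-179,26,1.37
```

```text
t 8.45 pos [477.9 -62.9  88.3] yaw 1.806 F [ 0.54 -0.52 -0.31] open 85.8
601.5,-179,95,1.37 tx ty tz [-0.1417  0.0931 -0.0062] spin 25.0 rows 2.7
601.5,-179,26,1.37 tx ty tz [-0.1416  0.0928  0.0628] spin 25.0 rows 2.9
```

arm_command([
  {"fingers": 0,"tx": -0.045,"ty": 0.03,"tz": -0.012,"spin": 8},
  {"fingers": 0,"tx": -0.09,"ty": 0.06,"tz": -0.012,"spin": 17},
  {"fingers": 0,"tx": -0.13,"ty": 0.085,"tz": -0.01,"spin": 25},
  {"fingers": 0,"tx": -0.1415,"ty": 0.093,"tz": -0.008,"spin": 25},
  {"fingers": 0,"tx": -0.1415,"ty": 0.093,"tz": -0.008,"spin": 25},
  {"fingers": 0,"tx": -0.1415,"ty": 0.093,"tz": -0.008,"spin": 25},
])

```text
t: 9.2
ee_pos: [599.2, -177.3, 93.8]
orientation: [-3.14, -0.001, 1.373]
contact_force: [-1.0, -0.3, -0.4]
opening: 85.5
```

```bash
python3 go.py 601.5,-179,26,1.37
python3 - <<'E'
from h import *
c=arm.camera_info("wrist");im=arm.snapshot("wrist")
for q in boxpolys(c,[601.5,-179,-.2,0]): cv2.polylines(im,[np.round(q).astype(np.int32)],True,(0,0,255),1)
cv2.imwrite("pics/w5.png",im)
E
```

```text
t 9.2 pos [ 599.2 -177.3   93.8] yaw 1.373 F [-0.95 -0.34 -0.4 ] open 85.5
601.5,-179,26,1.37 tx ty tz [-0.0013  0.0027  0.0678] spin 0.1 rows 1.1
```

View pics/w5.png

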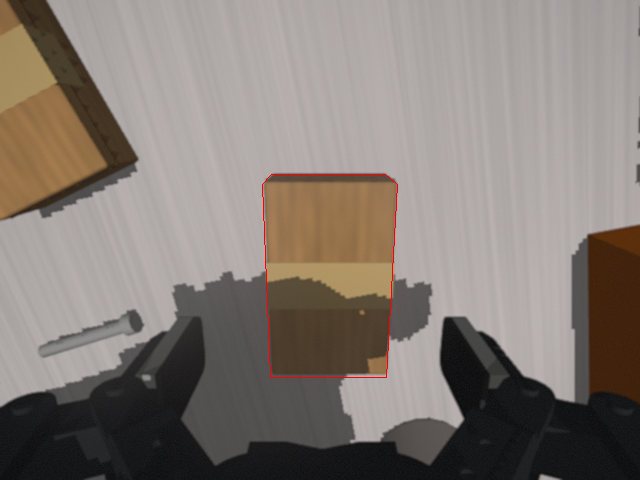

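arm_command([
  {"fingers": 0,"tx": -0.001,"ty": 0.0027,"tz": 0.045,"spin": 0},
  {"fingers": 0,"tx": -0.001,"ty": 0.0027,"tz": 0.066,"spin": 0},
  {"fingers": 0.6,"tx": -0.001,"ty": 0.0027,"tz": 0.068,"spin": 0},
  {"fingers": 0.6,"tx": -0.001,"ty": 0.0027,"tz": 0.068,"spin": 0},
  {"fingers": 0.6,"tx": -0.001,"ty": 0.0027,"tz": 0.068,"spin": 0},
  {"fingers": 0.6,"tx": -0.001,"ty": 0.0027,"tz": 0.068,"spin": 0},
  {"fingers": 0.6,"tx": -0.001,"ty": 0.0027,"tz": 0.045,"spin": 0},
  {"fingers": 0.6,"tx": -0.001,"ty": 0.0027,"tz": 0,"spin": 0},
  {"fingers": 0.6,"tx": -0.001,"ty": 0.0027,"tz": 0,"spin": 0},
  {"fingers": 0.6,"tx": -0.001,"ty": 0.0027,"tz": 0,"spin": 0},
  {"fingers": 0.6,"tx": -0.001,"ty": 0.0027,"tz": 0,"spin": 0},
], grip_force=50)

```text
t: 10.62
ee_pos: [601.6, -180.1, 92.5]
orientation: [-3.139, -0.0, 1.37]
contact_force: [-0.3, 0.7, -6.7]
opening: 59.2
```

```bash
python3 - <<'E'
from h import *
for i in range(3): arm.snapshot("wrist");s=arm.state();print(s["contact_force"].round(2))
c,s=np.cos(.048),np.sin(.048)
print("bin targets",[ (617+c*x,170.5+s*x) for x in(-68,-54,-110)])
E
python3 go.py 549.1,167.2,150,1.619 549.1,167.2,30,1.619
```

```text
[ 0.03  0.47 -6.31]
[ 0.6  -0.03 -6.87]
[-0.27  0.37 -7.56]
bin targets [(np.float64(549.078320960643), np.float64(167.237253231619)), (np.float64(563.0621960569813), np.float64(167.9089952133445)), (np.float64(507.12669567162845), np.float64(165.2220272864425))]
t 10.78 pos [ 602.2 -180.1   93. ] yaw 1.37 F [-0.27  0.37 -7.56] open 59.2
549.1,167.2,150,1.619 tx ty tz [ 0.3298 -0.1212 -0.0568] spin -14.2 rows 5.7
549.1,167.2,30,1.619 tx ty tz [ 0.3298 -0.121   0.0632] spin -14.2 rows 5.7
```

7 N, so this is the heavy one, as expected. Carrying it over the bin.

arm_command([
  {"fingers": 0.6,"tx": 0.02,"ty": -0.007,"tz": -0.05,"spin": -2},
  {"fingers": 0.6,"tx": 0.06,"ty": -0.022,"tz": -0.075,"spin": -4},
  {"fingers": 0.6,"tx": 0.115,"ty": -0.042,"tz": -0.075,"spin": -6},
  {"fingers": 0.6,"tx": 0.17,"ty": -0.062,"tz": -0.075,"spin": -9},
  {"fingers": 0.6,"tx": 0.225,"ty": -0.082,"tz": -0.075,"spin": -11},
  {"fingers": 0.6,"tx": 0.28,"ty": -0.103,"tz": -0.075,"spin": -13},
  {"fingers": 0.6,"tx": 0.315,"ty": -0.116,"tz": -0.07,"spin": -14.2},
  {"fingers": 0.6,"tx": 0.33,"ty": -0.121,"tz": -0.067,"spin": -14.2},
  {"fingers": 0.6,"tx": 0.33,"ty": -0.121,"tz": -0.067,"spin": -14.2},
  {"fingers": 0.6,"tx": 0.33,"ty": -0.121,"tz": -0.067,"spin": -14.2},
])

```text
t: 12.02
ee_pos: [550.2, 165.3, 160.9]
orientation: [-3.141, 0.001, 1.616]
contact_force: [0.5, -0.5, -7.1]
opening: 59.3
```

```bash
python3 go.py 549.1,167.2,60,1.619 549.1,167.2,32,1.619
python3 - <<'E'
from h import *
for n in ("scene","wrist"):
    im=arm.snapshot(n);cv2.imwrite(f"pics/{n}6.png",im)
E
```

```text
t 12.03 pos [550.2 165.3 160.9] yaw 1.616 F [ 0.55 -0.52 -7.11] open 59.3
549.1,167.2,60,1.619 tx ty tz [ 0.0021 -0.001   0.1009] spin -0.2 rows 1.6
549.1,167.2,32,1.619 tx ty tz [ 0.0022 -0.001   0.1289] spin -0.2 rows 2.1
```

View pics/scene6.png

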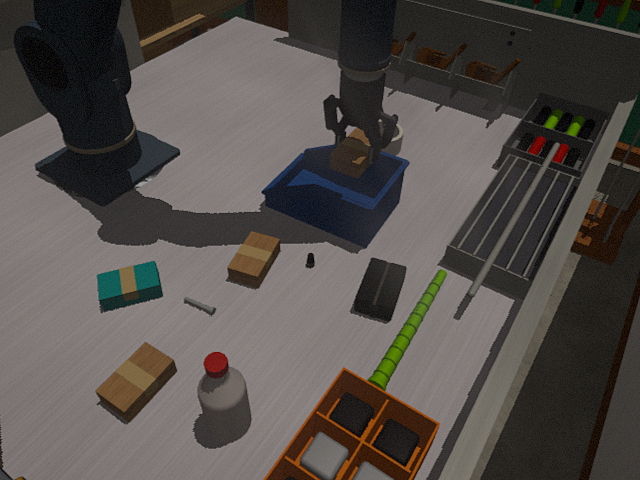

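View pics/wrist6.png

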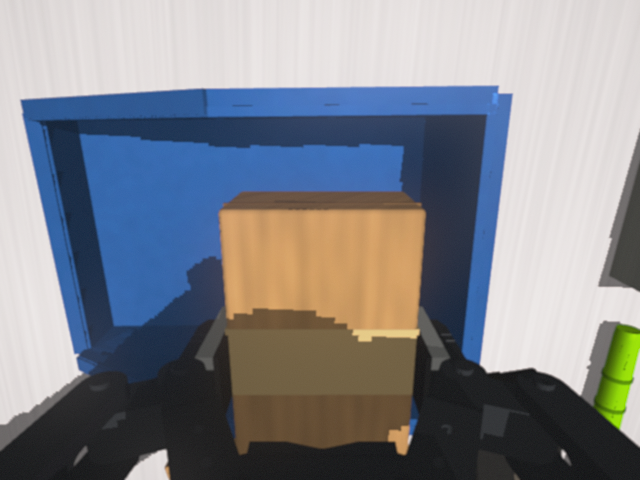

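Run:
```python
from h import *
c=arm.camera_info("wrist");T=c["T"]
def ray(u,v,z):
    d=T[:3,:3]@np.array([(u-c["cx"])/c["fx"],-(v-c["cy"])/c["fy"],-1]);return (T[:3,3]+d*(z-T[2,3])/d[2])
im=cv2.imread("pics/wrist6.png")
p=(617,170.5,.048)
for P in ([[114,75,108],[114,-40,108],[118,75,108],[0,79,108],[114,75,4],[-114,75,4],[-114,75,45]],):
    for q in proj(c,pose(p,P)):
        print(q.round(0));
p=(617-114*np.cos(.048),170.5-114*np.sin(.048),.048)
for a,b in (([114,75,108],[114,-40,108]),([114,75,108],[0,75,108]),([-114,75,4],[-114,0,4]),([-114,75,4],[114,75,4]),([114,75,4],[114,75,108])):
    q=proj(c,pose(p,[a,b])).round().astype(int);cv2.line(im,tuple(map(int,q[0])),tuple(map(int,q[1])),(0,0,255),1)
cv2.imwrite("pics/w6b.png",im)
```

```text
[765. 116.]
[690. 361.]
[775. 116.]
[487. 106.]
[599. 118.]
[251. 119.]
[238. 119.]
```

View pics/w6b.png

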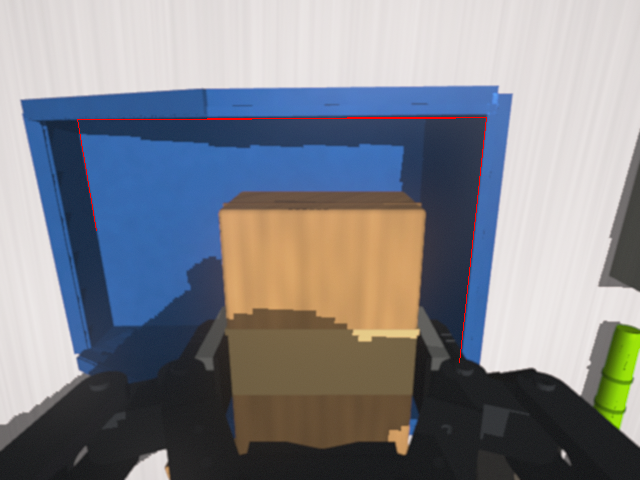

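The overlay lies on the bin's inner edges, including the back rim at (487,118), so bin_back at (617,170.5) with yaw 0.048 holds. I'll lower the box at 75 mm from the wall for knuckle clearance.

```bash
python3 go.py 542.1,166.9,60,1.619 542.1,166.9,32,1.619
```

```text
t 12.12 pos [550.3 165.3 161.1] yaw 1.616 F [ 0.26 -0.74 -6.  ] open 59.3
542.1,166.9,60,1.619 tx ty tz [ 0.002  -0.0082  0.1011] spin -0.2 rows 1.6
542.1,166.9,32,1.619 tx ty tz [ 0.0021 -0.0082  0.1291] spin -0.2 rows 2.1
```

arm_command([
  {"fingers": 0.6,"tx": 0.002,"ty": -0.0082,"tz": 0.02,"spin": 0},
  {"fingers": 0.6,"tx": 0.002,"ty": -0.0082,"tz": 0.06,"spin": 0},
  {"fingers": 0.6,"tx": 0.002,"ty": -0.0082,"tz": 0.095,"spin": 0},
  {"fingers": 0.6,"tx": 0.002,"ty": -0.0082,"tz": 0.12,"spin": 0},
  {"fingers": 0.6,"tx": 0.002,"ty": -0.0082,"tz": 0.126,"spin": 0},
  {"fingers": 0.6,"tx": 0.002,"ty": -0.0082,"tz": 0.129,"spin": 0},
  {"fingers": 0.6,"tx": 0.002,"ty": -0.0082,"tz": 0.129,"spin": 0},
])

```text
t: 13.0
ee_pos: [542.2, 168.8, 33.0]
orientation: [3.14, -0.0, 1.618]
contact_force: [0.7, 0.2, -6.8]
opening: 59.2
```

```bash
python3 go.py 542.1,166.9,30,1.619
```

```text
t 13.0 pos [542.2 168.8  33. ] yaw 1.618 F [ 0.73  0.23 -6.84] open 59.2
542.1,166.9,30,1.619 tx ty tz [-0.0019 -0.0002  0.003 ] spin -0.1 rows 0.1
```

arm_command([
  {"fingers": 0.6,"tx": -0.001,"ty": 0,"tz": 0.002,"spin": 0},
  {"fingers": 0.6,"tx": -0.001,"ty": 0,"tz": 0.0035,"spin": 0},
  {"fingers": 0.6,"tx": -0.001,"ty": 0,"tz": 0.0035,"spin": 0},
])

```text
t: 13.38
ee_pos: [542.2, 167.8, 30.5]
orientation: [3.14, 0.0, 1.618]
contact_force: [-3.3, -2.0, 13.7]
opening: 59.4
```

arm_command([
  {"fingers": 0.6,"tx": 0,"ty": 0,"tz": -0.001,"spin": 0},
  {"fingers": 0.1,"tx": 0,"ty": 0,"tz": -0.001,"spin": 0},
  {"fingers": 0.1,"tx": 0,"ty": 0,"tz": -0.001,"spin": 0},
  {"fingers": 0.1,"tx": 0,"ty": 0,"tz": -0.001,"spin": 0},
  {"fingers": 0.1,"tx": 0,"ty": 0,"tz": -0.03,"spin": 0},
  {"fingers": 0.1,"tx": 0,"ty": 0,"tz": -0.08,"spin": 0},
  {"fingers": 0.1,"tx": 0,"ty": 0,"tz": -0.13,"spin": 0},
  {"fingers": 0,"tx": 0,"ty": 0,"tz": -0.14,"spin": 0},
])

```text
t: 14.38
ee_pos: [543.1, 168.5, 171.9]
orientation: [3.136, -0.002, 1.618]
contact_force: [-0.2, -0.3, -0.9]
opening: 85.3
```

```bash
python3 go.py 485,-356,150,1.592 485,-356,26,1.592
python3 - <<'E'
from h import *
c=arm.camera_info("wrist");im=arm.snapshot("wrist");cv2.imwrite("pics/w7.png",im)
m=brown(im)
import json
best=None
p0=[542.1,167,.048,4.]
r=fit([im],[c],brown,lambda c,p:boxpolys(c,[*p,4.]),p0[:3]);print(r)
E
```

```text
t 14.38 pos [543.1 168.5 171.9] yaw 1.618 F [-0.16 -0.31 -0.91] open 85.3
485,-356,150,1.592 tx ty tz [-0.5212 -0.0829  0.0206] spin 1.5 rows 8.5
485,-356,26,1.592 tx ty tz [-0.5214 -0.0835  0.1446] spin 1.5 rows 8.8
(array([5.41300909e+02, 1.68776192e+02, 5.18001197e-02]), np.float64(572.8862745098039))
```

View pics/w7.png

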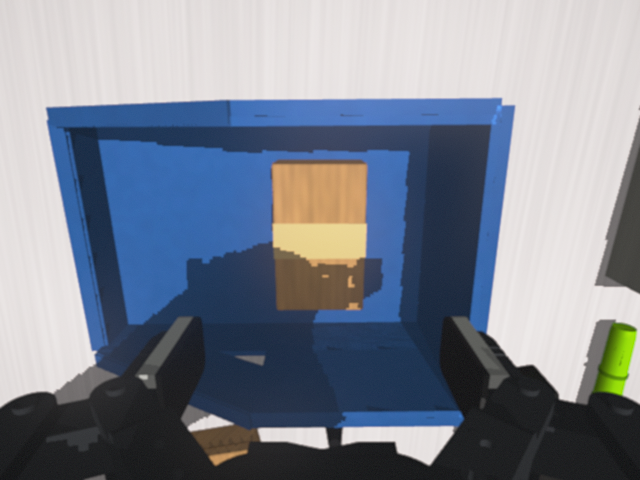

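The heavy box lies square at (541,169) and at rest. Next is the middle box.

arm_command([
  {"fingers": 0,"tx": -0.06,"ty": -0.0095,"tz": -0.002,"spin": 0.2},
  {"fingers": 0,"tx": -0.12,"ty": -0.019,"tz": 0,"spin": 0.4},
  {"fingers": 0,"tx": -0.18,"ty": -0.028,"tz": 0.01,"spin": 0.6},
  {"fingers": 0,"tx": -0.24,"ty": -0.037,"tz": 0.025,"spin": 0.8},
  {"fingers": 0,"tx": -0.3,"ty": -0.047,"tz": 0.04,"spin": 1},
  {"fingers": 0,"tx": -0.36,"ty": -0.057,"tz": 0.055,"spin": 1.2},
  {"fingers": 0,"tx": -0.42,"ty": -0.066,"tz": 0.07,"spin": 1.5},
  {"fingers": 0,"tx": -0.475,"ty": -0.075,"tz": 0.075,"spin": 1.5},
  {"fingers": 0,"tx": -0.51,"ty": -0.081,"tz": 0.076,"spin": 1.5},
  {"fingers": 0,"tx": -0.522,"ty": -0.082,"tz": 0.076,"spin": 1.5},
  {"fingers": 0,"tx": -0.522,"ty": -0.082,"tz": 0.076,"spin": 1.5},
  {"fingers": 0,"tx": -0.522,"ty": -0.082,"tz": 0.076,"spin": 1.5},
])

```text
t: 15.92
ee_pos: [485.0, -355.3, 92.4]
orientation: [-3.142, -0.001, 1.594]
contact_force: [-0.3, 0.1, 0.7]
opening: 85.2
```

```bash
python3 - <<'E'
from h import *
c=arm.camera_info("wrist");im=arm.snapshot("wrist");cv2.imwrite("pics/w8.png",im)
r=fit([im],[c],brown,lambda c,p:boxpolys(c,[*p,0.]),[486.5,-356.5,.02]);print(r)
E
python3 go.py 486.5,-356.5,25.5,1.592
```

```text
(array([ 4.86462161e+02, -3.56189489e+02,  2.06447494e-02]), np.float64(962.443137254902))
t 15.97 pos [ 485.1 -355.4   92.6] yaw 1.595 F [-0.55  0.04  0.04] open 85.4
486.5,-356.5,25.5,1.592 tx ty tz [-0.0012  0.0014  0.0671] spin 0.2 rows 1.1
```

View pics/w8.png

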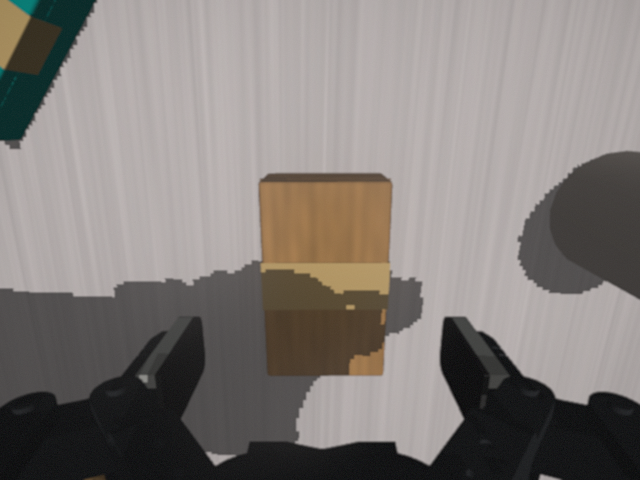

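The box is at (326,275), centred between the fingers. I'll grip it and lift with a second weighing.

arm_command([
  {"fingers": 0,"tx": -0.001,"ty": 0.0014,"tz": 0.045,"spin": 0},
  {"fingers": 0,"tx": -0.001,"ty": 0.0014,"tz": 0.064,"spin": 0},
  {"fingers": 0.6,"tx": -0.001,"ty": 0.0014,"tz": 0.067,"spin": 0},
  {"fingers": 0.6,"tx": -0.001,"ty": 0.0014,"tz": 0.067,"spin": 0},
  {"fingers": 0.6,"tx": -0.001,"ty": 0.0014,"tz": 0.067,"spin": 0},
  {"fingers": 0.6,"tx": -0.001,"ty": 0.0014,"tz": 0.067,"spin": 0},
  {"fingers": 0.6,"tx": -0.001,"ty": 0.0014,"tz": 0.045,"spin": 0},
  {"fingers": 0.6,"tx": -0.001,"ty": 0.0014,"tz": 0,"spin": 0},
  {"fingers": 0.6,"tx": -0.001,"ty": 0.0014,"tz": -0.05,"spin": 0},
  {"fingers": 0.6,"tx": -0.001,"ty": 0.0014,"tz": -0.08,"spin": 0},
  {"fingers": 0.6,"tx": -0.001,"ty": 0.0014,"tz": -0.08,"spin": 0},
  {"fingers": 0.6,"tx": -0.001,"ty": 0.0014,"tz": -0.08,"spin": 0},
])

```text
t: 17.48
ee_pos: [485.0, -358.2, 171.5]
orientation: [-3.14, -0.001, 1.592]
contact_force: [0.2, -0.7, -4.7]
opening: 59.3
```

```bash
python3 - <<'E'
from h import *
for i in range(3): arm.snapshot("wrist");s=arm.state();print(s["contact_force"].round(2))
E
python3 go.py 541.6,168,170,1.619
```

```text
[ 0.    0.09 -3.99]
[-0.29  0.54 -4.26]
[-0.11 -0.3  -3.63]
t 17.62 pos [ 485.1 -358.   171. ] yaw 1.592 F [-0.11 -0.3  -3.63] open 59.1
541.6,168,170,1.619 tx ty tz [0.5247 0.0677 0.0017] spin -1.5 rows 8.5
```

arm_command([
  {"fingers": 0.6,"tx": 0.04,"ty": 0.005,"tz": -0.005,"spin": -0.2},
  {"fingers": 0.6,"tx": 0.1,"ty": 0.013,"tz": -0.005,"spin": -0.4},
  {"fingers": 0.6,"tx": 0.16,"ty": 0.021,"tz": -0.005,"spin": -0.6},
  {"fingers": 0.6,"tx": 0.22,"ty": 0.028,"tz": -0.005,"spin": -0.8},
  {"fingers": 0.6,"tx": 0.28,"ty": 0.036,"tz": -0.005,"spin": -1},
  {"fingers": 0.6,"tx": 0.34,"ty": 0.044,"tz": -0.005,"spin": -1.2},
  {"fingers": 0.6,"tx": 0.4,"ty": 0.052,"tz": -0.005,"spin": -1.5},
  {"fingers": 0.6,"tx": 0.455,"ty": 0.059,"tz": -0.003,"spin": -1.5},
  {"fingers": 0.6,"tx": 0.5,"ty": 0.064,"tz": 0.0,"spin": -1.5},
  {"fingers": 0.6,"tx": 0.5247,"ty": 0.0677,"tz": 0.0017,"spin": -1.5},
  {"fingers": 0.6,"tx": 0.5247,"ty": 0.0677,"tz": 0.0017,"spin": -1.5},
  {"fingers": 0.6,"tx": 0.5247,"ty": 0.0677,"tz": 0.0017,"spin": -1.5},
])

```text
t: 19.12
ee_pos: [542.0, 166.7, 170.1]
orientation: [-3.14, 0.001, 1.618]
contact_force: [0.4, -0.4, -3.3]
opening: 59.1
```

```bash
python3 go.py 541.6,168,68,1.619 541.6,168,66,1.619
```

```text
t 19.12 pos [542.  166.7 170.1] yaw 1.618 F [ 0.43 -0.44 -3.27] open 59.1
541.6,168,68,1.619 tx ty tz [ 0.0014 -0.0002  0.1021] spin -0.1 rows 1.6
541.6,168,66,1.619 tx ty tz [ 0.0014 -0.0002  0.1041] spin -0.1 rows 1.7
```

arm_command([
  {"fingers": 0.6,"tx": 0.001,"ty": 0,"tz": 0.03,"spin": 0},
  {"fingers": 0.6,"tx": 0.001,"ty": 0,"tz": 0.07,"spin": 0},
  {"fingers": 0.6,"tx": 0.001,"ty": 0,"tz": 0.094,"spin": 0},
  {"fingers": 0.6,"tx": 0.001,"ty": 0,"tz": 0.102,"spin": 0},
  {"fingers": 0.6,"tx": 0.001,"ty": 0,"tz": 0.104,"spin": 0},
  {"fingers": 0.6,"tx": 0.001,"ty": 0,"tz": 0.1055,"spin": 0},
  {"fingers": 0.6,"tx": 0.001,"ty": 0,"tz": 0.1055,"spin": 0},
])

```text
t: 20.0
ee_pos: [542.8, 168.6, 66.2]
orientation: [3.14, -0.0, 1.618]
contact_force: [-0.4, -0.3, -4.0]
opening: 59.1
```

```bash
python3 go.py 541.6,168,63.5,1.619
```

```text
t 20.0 pos [542.8 168.6  66.2] yaw 1.618 F [-0.39 -0.32 -4.02] open 59.1
541.6,168,63.5,1.619 tx ty tz [-0.0006 -0.0012  0.0027] spin -0.1 rows 0.0
```

arm_command([
  {"fingers": 0.6,"tx": 0,"ty": -0.001,"tz": 0.0015,"spin": 0},
  {"fingers": 0.6,"tx": 0,"ty": -0.001,"tz": 0.0025,"spin": 0},
  {"fingers": 0.6,"tx": 0,"ty": -0.001,"tz": 0.0025,"spin": 0},
])

```text
t: 20.38
ee_pos: [541.4, 168.6, 63.8]
orientation: [3.141, 0.0, 1.618]
contact_force: [-2.3, -0.9, 6.4]
opening: 59.3
```

arm_command([
  {"fingers": 0.6,"tx": 0,"ty": 0,"tz": -0.0005,"spin": 0},
  {"fingers": 0.1,"tx": 0,"ty": 0,"tz": -0.0005,"spin": 0},
  {"fingers": 0.1,"tx": 0,"ty": 0,"tz": -0.0005,"spin": 0},
  {"fingers": 0.1,"tx": 0,"ty": 0,"tz": -0.0005,"spin": 0},
  {"fingers": 0.1,"tx": 0,"ty": 0,"tz": -0.02,"spin": 0},
  {"fingers": 0.1,"tx": 0,"ty": 0,"tz": -0.065,"spin": 0},
  {"fingers": 0.1,"tx": 0,"ty": 0,"tz": -0.105,"spin": 0},
  {"fingers": 0,"tx": 0,"ty": 0,"tz": -0.105,"spin": 0},
  {"fingers": 0,"tx": 0,"ty": 0,"tz": -0.105,"spin": 0},
])

```text
t: 21.5
ee_pos: [541.1, 168.3, 167.5]
orientation: [-3.141, 0.0, 1.618]
contact_force: [-0.7, -0.3, -0.8]
opening: 85.1
```

```bash
python3 - <<'E'
from h import *
c=arm.camera_info("wrist");im=arm.snapshot("wrist");cv2.imwrite("pics/w9.png",im)
r=fit([im],[c],brown,lambda c,p:boxpolys(c,[*p,38.]),[541.6,168,.048]);print(r)
s=arm.snapshot("scene");cv2.imwrite("pics/s9.png",s)
E
python3 go.py 489,164.4,170,.048  489,164.4,34,.048
```

```text
(array([5.40973032e+02, 1.71019367e+02, 5.05561506e-02]), np.float64(573.8039215686274))
t 21.6 pos [540.8 168.2 166.8] yaw 1.618 F [-0.36  0.5  -0.11] open 85.3
489,164.4,170,.048 tx ty tz [-0.0014 -0.0519 -0.0031] spin 90.0 rows 8.4
489,164.4,34,.048 tx ty tz [-0.0013 -0.0516  0.1329] spin 90.0 rows 8.4
```

View pics/w9.png

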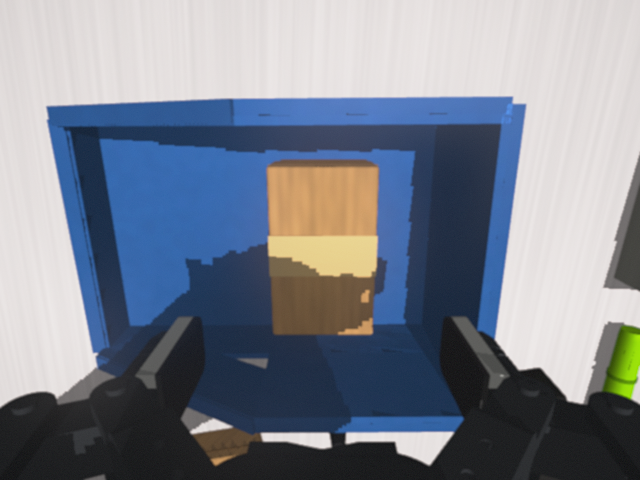

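View pics/s9.png

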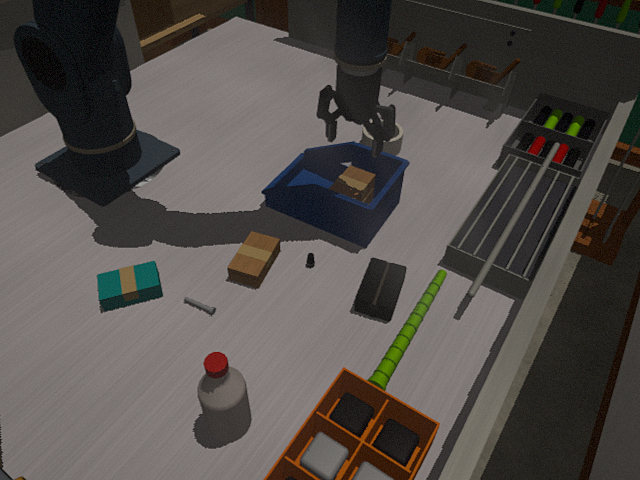

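The stack is aligned, with both boxes near (541,170). Now I turn the jaws along y, half closed, and go behind the stack to push it.

arm_command([
  {"fingers": 0.4,"tx": 0,"ty": -0.006,"tz": -0.003,"spin": 10},
  {"fingers": 0.4,"tx": 0,"ty": -0.012,"tz": -0.003,"spin": 20},
  {"fingers": 0.4,"tx": 0,"ty": -0.018,"tz": -0.003,"spin": 30},
  {"fingers": 0.4,"tx": 0,"ty": -0.024,"tz": -0.003,"spin": 40},
  {"fingers": 0.4,"tx": 0,"ty": -0.03,"tz": -0.003,"spin": 50},
  {"fingers": 0.4,"tx": 0,"ty": -0.036,"tz": -0.003,"spin": 60},
  {"fingers": 0.4,"tx": 0,"ty": -0.042,"tz": -0.003,"spin": 70},
  {"fingers": 0.4,"tx": 0,"ty": -0.048,"tz": -0.003,"spin": 80},
  {"fingers": 0.4,"tx": 0,"ty": -0.0515,"tz": -0.003,"spin": 90},
  {"fingers": 0.4,"tx": 0,"ty": -0.0515,"tz": -0.003,"spin": 90},
  {"fingers": 0.4,"tx": 0,"ty": -0.0515,"tz": -0.003,"spin": 90},
  {"fingers": 0.4,"tx": 0,"ty": -0.0515,"tz": -0.003,"spin": 90},
])

```text
t: 23.1
ee_pos: [490.0, 166.0, 170.7]
orientation: [3.142, 0.0, 0.049]
contact_force: [-0.6, 0.4, 0.4]
opening: 51.0
```

```bash
python3 go.py 489,165.4,34,.048;  python3 - <<'E'
from h import *
im=arm.snapshot("wrist");cv2.imwrite("pics/w10.png",im)
E
```

```text
t 23.1 pos [490.  166.  170.7] yaw 0.049 F [-0.59  0.44  0.45] open 51.0
489,165.4,34,.048 tx ty tz [-0.001   0.0006  0.1367] spin 0.1 rows 2.2
```

View pics/w10.png

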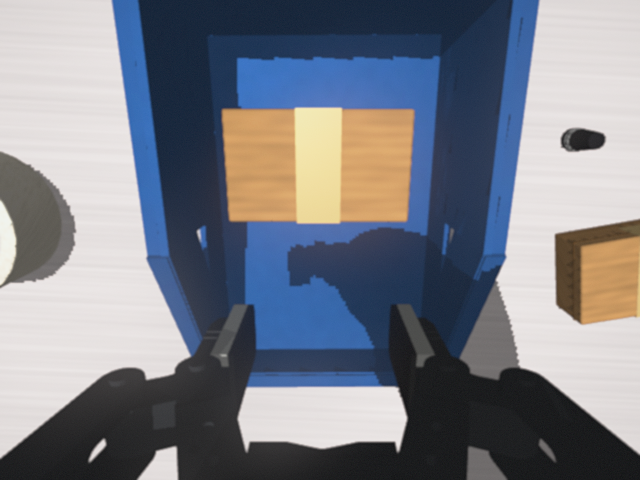

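The stack is square in view, with its front edge at row 222. I narrow the fingers for side-wall clearance and descend.

arm_command([
  {"fingers": 0.6,"tx": -0.001,"ty": 0.001,"tz": 0.03,"spin": 0},
  {"fingers": 0.6,"tx": -0.001,"ty": 0.001,"tz": 0.06,"spin": 0},
  {"fingers": 0.6,"tx": -0.001,"ty": 0.001,"tz": 0.1,"spin": 0},
  {"fingers": 0.6,"tx": -0.001,"ty": 0.001,"tz": 0.125,"spin": 0},
  {"fingers": 0.6,"tx": -0.001,"ty": 0.001,"tz": 0.135,"spin": 0},
  {"fingers": 0.6,"tx": -0.001,"ty": 0.001,"tz": 0.135,"spin": 0},
  {"fingers": 0.6,"tx": -0.001,"ty": 0.001,"tz": 0.135,"spin": 0},
])

```text
t: 24.02
ee_pos: [489.6, 165.2, 36.8]
orientation: [-3.141, -0.001, 0.047]
contact_force: [-0.5, -0.5, -0.2]
opening: 33.8
```

```bash
python3 go.py 541.5,168,36,.048
```

```text
t 24.02 pos [489.6 165.2  36.8] yaw 0.047 F [-0.51 -0.55 -0.22] open 33.8
541.5,168,36,.048 tx ty tz [ 0.052  -0.0003  0.0009] spin -0.0 rows 0.8
```

arm_command([
  {"fingers": 0.6,"tx": 0.005,"ty": 0,"tz": 0.0005,"spin": 0},
  {"fingers": 0.6,"tx": 0.009,"ty": 0,"tz": 0.0005,"spin": 0},
  {"fingers": 0.6,"tx": 0.013,"ty": 0,"tz": 0.0005,"spin": 0},
  {"fingers": 0.6,"tx": 0.018,"ty": 0,"tz": 0.0005,"spin": 0},
  {"fingers": 0.6,"tx": 0.023,"ty": 0,"tz": 0.0005,"spin": 0},
  {"fingers": 0.6,"tx": 0.028,"ty": 0,"tz": 0.0005,"spin": 0},
  {"fingers": 0.6,"tx": 0.033,"ty": 0,"tz": 0.0005,"spin": 0},
  {"fingers": 0.6,"tx": 0.038,"ty": 0,"tz": 0.0005,"spin": 0},
  {"fingers": 0.6,"tx": 0.043,"ty": 0,"tz": 0.0005,"spin": 0},
  {"fingers": 0.6,"tx": 0.047,"ty": 0,"tz": 0.0005,"spin": 0},
  {"fingers": 0.6,"tx": 0.05,"ty": 0,"tz": 0.0005,"spin": 0},
])

```text
t: 25.4
ee_pos: [536.3, 167.1, 35.1]
orientation: [3.141, 0.005, 0.048]
contact_force: [-9.8, -0.9, 6.7]
opening: 34.4
```

```bash
python3 go.py 546,168.5,36,.048;  python3 - <<'E'
from h import *
im=arm.snapshot("wrist");cv2.imwrite("pics/w11.png",im)
E
```

```text
t 25.4 pos [536.3 167.1  35.1] yaw 0.048 F [-9.81 -0.87  6.68] open 34.4
546,168.5,36,.048 tx ty tz [ 0.0097 -0.001  -0.001 ] spin -0.0 rows 0.2
```

View pics/w11.png

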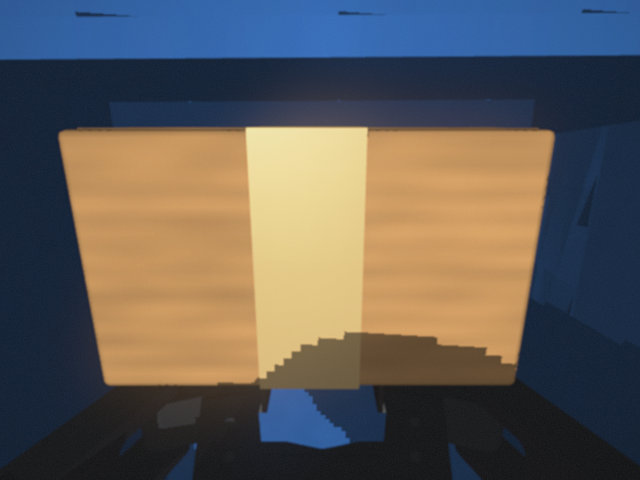

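The stack is moving squarely, with a gap of about 8 mm left in front of the wall. I push on in small steps.

arm_command([
  {"fingers": 0.6,"tx": 0.003,"ty": 0,"tz": -0.0005,"spin": 0},
  {"fingers": 0.6,"tx": 0.006,"ty": 0,"tz": -0.0005,"spin": 0},
  {"fingers": 0.6,"tx": 0.008,"ty": 0,"tz": -0.0005,"spin": 0},
  {"fingers": 0.6,"tx": 0.009,"ty": 0,"tz": -0.0005,"spin": 0},
])

```text
t: 25.95
ee_pos: [544.4, 167.4, 35.2]
orientation: [3.14, 0.007, 0.049]
contact_force: [-16.7, -0.6, 5.5]
opening: 34.0
```

arm_command([
  {"fingers": 0.6,"tx": 0.0015,"ty": 0,"tz": 0,"spin": 0},
  {"fingers": 0.6,"tx": 0.0025,"ty": 0,"tz": 0,"spin": 0},
  {"fingers": 0.6,"tx": 0.0025,"ty": 0,"tz": 0,"spin": 0},
])

```text
t: 26.32
ee_pos: [544.5, 167.4, 34.8]
orientation: [3.139, 0.011, 0.05]
contact_force: [-21.1, -1.4, 6.4]
opening: 34.4
```

```bash
python3 go.py 546,168.5,36,.048;  python3 - <<'E'
from h import *
im=arm.snapshot("wrist");cv2.imwrite("pics/w12.png",im)
E
```

```text
t 26.32 pos [544.5 167.4  34.8] yaw 0.05 F [-21.11  -1.44   6.41] open 34.4
546,168.5,36,.048 tx ty tz [ 0.0016 -0.0011 -0.0012] spin 0.1 rows 0.0
```

View pics/w12.png

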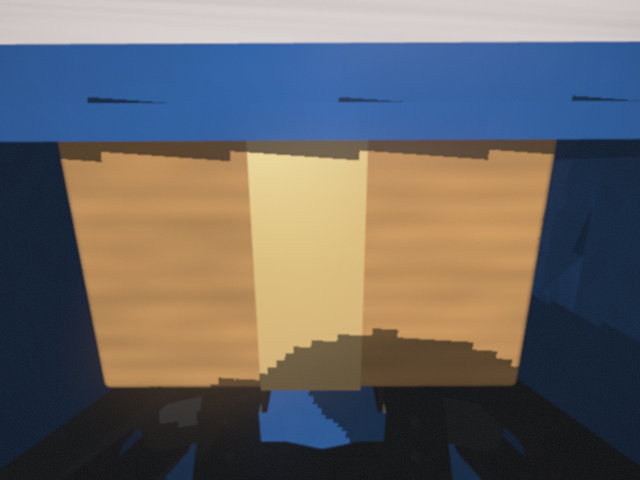

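At the wall: the force rises to 21 N with no further motion. I back off and rise.

arm_command([
  {"fingers": 0.6,"tx": -0.01,"ty": 0,"tz": 0,"spin": 0},
  {"fingers": 0.6,"tx": -0.05,"ty": 0,"tz": -0.01,"spin": 0},
  {"fingers": 0.4,"tx": -0.06,"ty": 0,"tz": -0.06,"spin": 0},
  {"fingers": 0.2,"tx": -0.06,"ty": 0,"tz": -0.12,"spin": -5},
  {"fingers": 0,"tx": -0.06,"ty": 0.04,"tz": -0.135,"spin": -15},
  {"fingers": 0,"tx": -0.06,"ty": 0.1,"tz": -0.135,"spin": -25},
  {"fingers": 0,"tx": -0.06,"ty": 0.16,"tz": -0.13,"spin": -35},
  {"fingers": 0,"tx": -0.06,"ty": 0.21,"tz": -0.11,"spin": -45},
  {"fingers": 0,"tx": -0.06,"ty": 0.23,"tz": -0.09,"spin": -55},
  {"fingers": 0,"tx": -0.06,"ty": 0.23,"tz": -0.07,"spin": -65},
  {"fingers": 0,"tx": -0.06,"ty": 0.23,"tz": -0.065,"spin": -75},
  {"fingers": 0,"tx": -0.06,"ty": 0.23,"tz": -0.06,"spin": -85},
  {"fingers": 0,"tx": -0.06,"ty": 0.23,"tz": -0.06,"spin": -95},
  {"fingers": 0,"tx": -0.06,"ty": 0.23,"tz": -0.06,"spin": -100.6},
  {"fingers": 0,"tx": -0.06,"ty": 0.23,"tz": -0.06,"spin": -100.6},
  {"fingers": 0,"tx": -0.06,"ty": 0.23,"tz": -0.06,"spin": -100.6},
])

```text
t: 28.38
ee_pos: [501.9, -64.8, 96.1]
orientation: [3.14, 0.0, 1.8]
contact_force: [-0.3, -0.4, -0.4]
opening: 85.3
```

```bash
python3 - <<'E'
from h import *
c=arm.camera_info("wrist");im=arm.snapshot("wrist");cv2.imwrite("pics/w13.png",im)
r=fit([im],[c],brown,lambda c,p:boxpolys(c,[*p,0.]),[477,-63,.235]);print(r)
s=arm.snapshot("scene");cv2.imwrite("pics/s13.png",s)
s=arm.snapshot("top");cv2.imwrite("pics/t13.png",s)
cc=arm.camera_info("top")
o=cv2.resize(s[185:345,175:310],None,fx=3.7,fy=3.7,interpolation=cv2.INTER_CUBIC)
cv2.imwrite("pics/t13b.png",np.clip(o*1.5,0,255).astype(np.uint8))
B=np.array([[a,b,z] for a in(-30,30) for b in(-50,50) for z in(0,68)])
r=fit([s],[cc],brown,lambda c,p:boxpolys(c,[*p,4.],B),[587,169,.048]);print(r)
E
python3 go.py 477,-63,26,1.806
```

```text
(array([ 4.76305111e+02, -6.28599892e+01,  2.29248041e-01]), np.float64(920.8941176470587))
(array([5.87277565e+02, 1.73828941e+02, 4.59342171e-02]), np.float64(59.75686274509804))
t 28.52 pos [501.6 -64.6  96. ] yaw 1.802 F [-0.23 -0.3  -0.69] open 85.0
477,-63,26,1.806 tx ty tz [ 0.0072 -0.0236  0.07  ] spin -0.2 rows 1.2
```

View pics/w13.png

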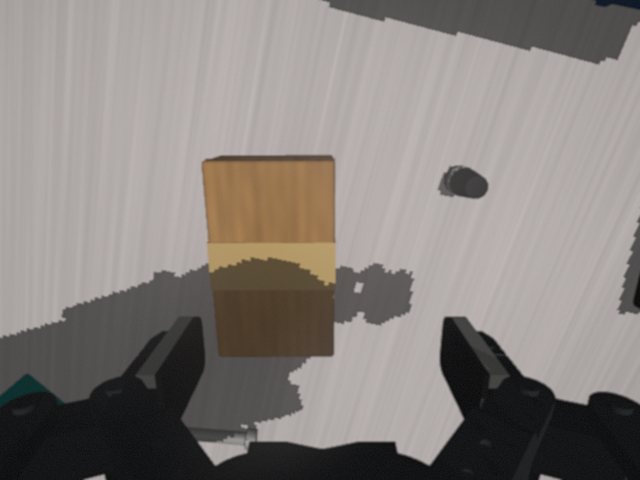

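View pics/t13b.png

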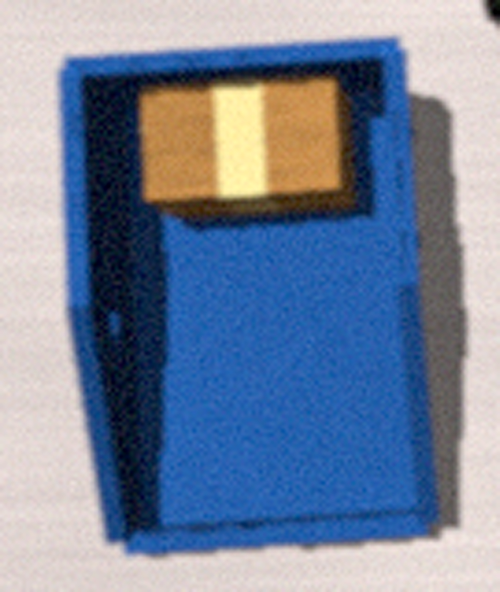

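View pics/s13.png

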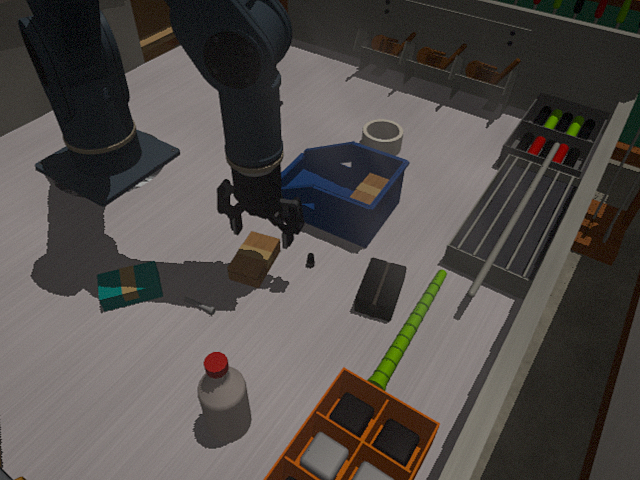

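The top view shows the two-box stack flush with the back wall: the fit gives x=587, which is 617−30, and yaw 0.046. The light box hasn't moved. Grasping it.

arm_command([
  {"fingers": 0,"tx": 0.007,"ty": -0.024,"tz": 0.01,"spin": 0},
  {"fingers": 0,"tx": 0.007,"ty": -0.024,"tz": 0.012,"spin": 0},
  {"fingers": 0,"tx": 0.007,"ty": -0.024,"tz": 0.05,"spin": 0},
  {"fingers": 0,"tx": 0.007,"ty": -0.024,"tz": 0.068,"spin": 0},
  {"fingers": 0.6,"tx": 0.007,"ty": -0.024,"tz": 0.07,"spin": 0},
  {"fingers": 0.6,"tx": 0.007,"ty": -0.024,"tz": 0.07,"spin": 0},
  {"fingers": 0.6,"tx": 0.007,"ty": -0.024,"tz": 0.07,"spin": 0},
  {"fingers": 0.6,"tx": 0.007,"ty": -0.024,"tz": 0.07,"spin": 0},
], grip_force=30)

```text
t: 29.52
ee_pos: [476.7, -63.5, 26.4]
orientation: [3.141, 0.0, 1.803]
contact_force: [-1.0, -0.2, -1.7]
opening: 59.4
```

```bash
python3 go.py 563,171.5,175,1.619
```

```text
t 29.52 pos [476.7 -63.5  26.4] yaw 1.803 F [-1.03 -0.17 -1.75] open 59.4
563,171.5,175,1.619 tx ty tz [ 0.2088  0.1382 -0.1485] spin 10.5 rows 4.7
```

arm_command([
  {"fingers": 0.6,"tx": 0,"ty": 0,"tz": -0.03,"spin": 0},
  {"fingers": 0.6,"tx": 0,"ty": 0,"tz": -0.085,"spin": 0},
  {"fingers": 0.6,"tx": 0,"ty": 0,"tz": -0.14,"spin": 0},
  {"fingers": 0.6,"tx": 0.03,"ty": 0.02,"tz": -0.15,"spin": 2},
  {"fingers": 0.6,"tx": 0.075,"ty": 0.05,"tz": -0.15,"spin": 4},
  {"fingers": 0.6,"tx": 0.12,"ty": 0.08,"tz": -0.15,"spin": 6},
  {"fingers": 0.6,"tx": 0.165,"ty": 0.109,"tz": -0.15,"spin": 8},
  {"fingers": 0.6,"tx": 0.195,"ty": 0.129,"tz": -0.15,"spin": 10.5},
  {"fingers": 0.6,"tx": 0.2088,"ty": 0.1382,"tz": -0.1485,"spin": 10.5},
  {"fingers": 0.6,"tx": 0.2088,"ty": 0.1382,"tz": -0.1485,"spin": 10.5},
  {"fingers": 0.6,"tx": 0.2088,"ty": 0.1382,"tz": -0.1485,"spin": 10.5},
])

```text
t: 30.9
ee_pos: [562.5, 169.5, 174.2]
orientation: [-3.141, 0.002, 1.618]
contact_force: [-0.1, -0.6, -2.3]
opening: 59.5
```

```bash
python3 go.py 563,171.5,102,1.619
python3 - <<'E'
from h import *
im=arm.snapshot("wrist");cv2.imwrite("pics/w14.png",im)
E
```

```text
t 30.9 pos [562.5 169.5 174.2] yaw 1.618 F [-0.1  -0.6  -2.33] open 59.5
563,171.5,102,1.619 tx ty tz [0.0021 0.0007 0.0722] spin -0.0 rows 1.2
```

View pics/w14.png

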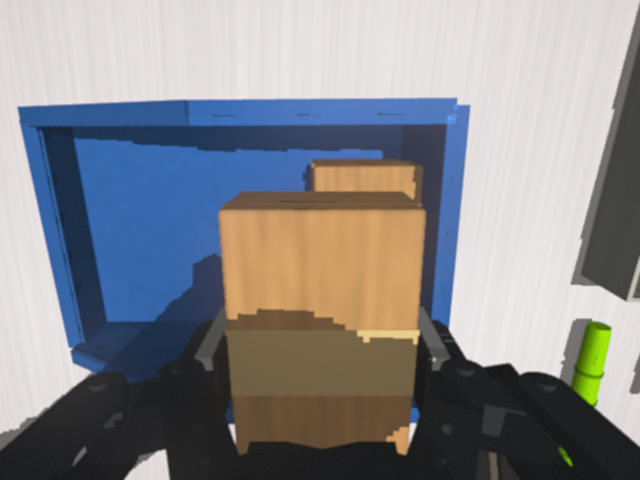

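Descending towards the layer-3 height in small steps, watching for knuckle contact with the rim.

arm_command([
  {"fingers": 0.6,"tx": 0.002,"ty": 0.0005,"tz": 0.03,"spin": 0},
  {"fingers": 0.6,"tx": 0.002,"ty": 0.0005,"tz": 0.055,"spin": 0},
  {"fingers": 0.6,"tx": 0.002,"ty": 0.0005,"tz": 0.065,"spin": 0},
  {"fingers": 0.6,"tx": 0.002,"ty": 0.0005,"tz": 0.069,"spin": 0},
  {"fingers": 0.6,"tx": 0.002,"ty": 0.0005,"tz": 0.069,"spin": 0},
])

```text
t: 31.58
ee_pos: [563.5, 173.5, 106.0]
orientation: [3.141, -0.0, 1.62]
contact_force: [-0.2, -0.3, -2.0]
opening: 59.2
```

```bash
python3 go.py 563,171.5,98,1.619
python3 - <<'E'
from h import *
im=arm.snapshot("wrist");cv2.imwrite("pics/w15.png",im)
im=arm.snapshot("scene");cv2.imwrite("pics/s15.png",cv2.resize(im[60:260,250:450],None,fx=3.5,fy=3,interpolation=cv2.INTER_CUBIC))
E
```

```text
t 31.57 pos [563.5 173.5 106. ] yaw 1.62 F [-0.24 -0.33 -2.05] open 59.2
563,171.5,98,1.619 tx ty tz [-0.002  -0.0006  0.008 ] spin 0.0 rows 0.1
```

View pics/w15.png

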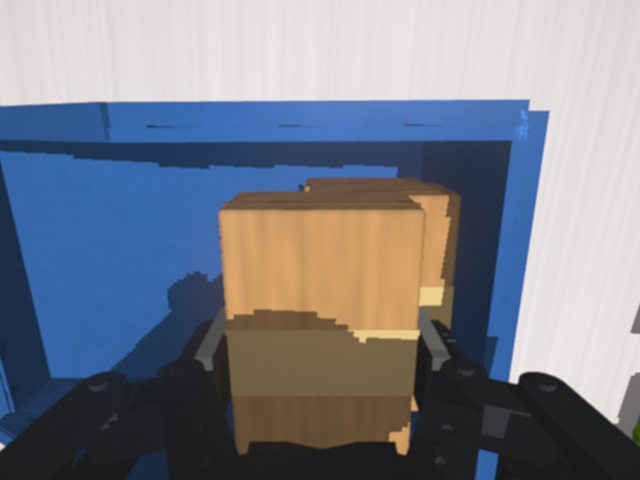

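View pics/s15.png

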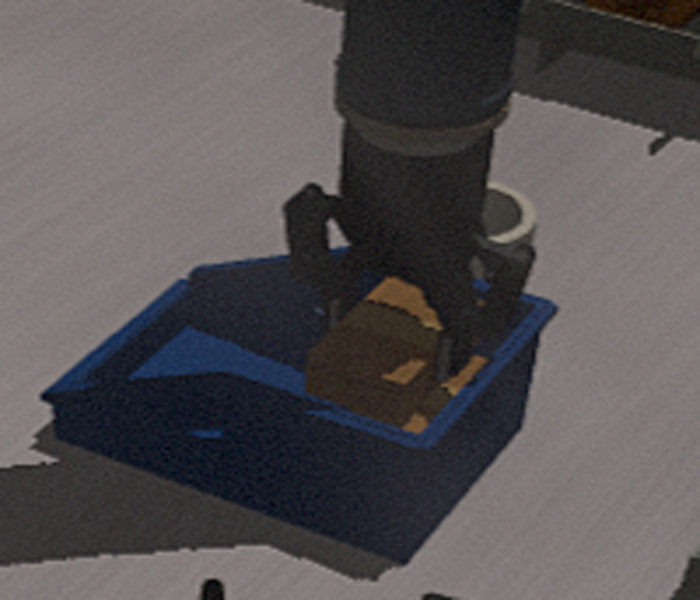

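In the scene view the widest knuckle at (515,260) sits above the rim and tapers below it. I continue down slowly.

arm_command([
  {"fingers": 0.6,"tx": -0.001,"ty": 0,"tz": 0.003,"spin": 0},
  {"fingers": 0.6,"tx": -0.001,"ty": 0,"tz": 0.005,"spin": 0},
  {"fingers": 0.6,"tx": -0.001,"ty": 0,"tz": 0.006,"spin": 0},
  {"fingers": 0.6,"tx": -0.001,"ty": 0,"tz": 0.006,"spin": 0},
])

```text
t: 32.17
ee_pos: [563.2, 172.7, 99.3]
orientation: [-3.141, 0.0, 1.62]
contact_force: [-0.0, 0.2, -1.2]
opening: 59.9
```

arm_command([
  {"fingers": 0.6,"tx": 0,"ty": 0,"tz": 0.001,"spin": 0},
  {"fingers": 0.6,"tx": 0,"ty": 0,"tz": 0.0015,"spin": 0},
  {"fingers": 0.6,"tx": 0,"ty": 0,"tz": 0.0015,"spin": 0},
])

```text
t: 32.55
ee_pos: [563.2, 172.7, 98.0]
orientation: [3.141, -0.0, 1.62]
contact_force: [-0.5, -0.7, 1.6]
opening: 59.7
```

arm_command([
  {"fingers": 0.21,"tx": 0,"ty": 0,"tz": 0,"spin": 0},
  {"fingers": 0.21,"tx": 0,"ty": 0,"tz": 0,"spin": 0},
  {"fingers": 0.21,"tx": 0,"ty": 0,"tz": 0,"spin": 0},
])

```text
t: 32.92
ee_pos: [563.3, 172.8, 97.9]
orientation: [3.142, -0.0, 1.62]
contact_force: [0.9, 0.9, 0.2]
opening: 67.4
```

Run:
```python
from h import *
im=arm.snapshot("wrist");cv2.imwrite("pics/w16.png",im)
```

```text
(no output)
```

View pics/w16.png

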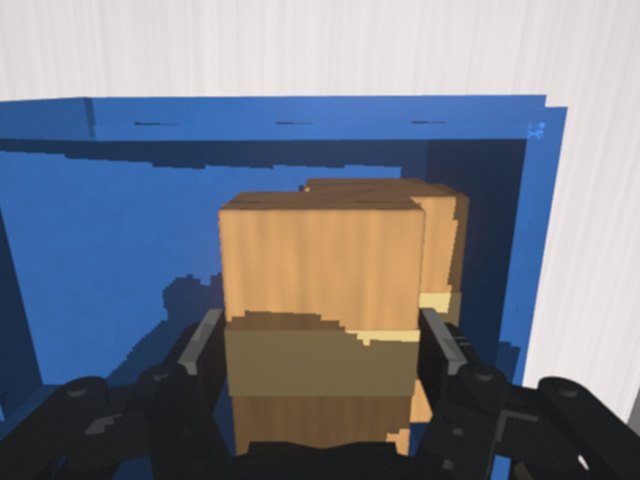

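The box is released and steady on the stack. I rise, turn, and push it home with the fingertips at its level only.

arm_command([
  {"fingers": 0.21,"tx": 0,"ty": 0,"tz": -0.01,"spin": 0},
  {"fingers": 0.21,"tx": 0,"ty": 0,"tz": -0.035,"spin": 0},
  {"fingers": 0.21,"tx": 0,"ty": 0,"tz": -0.075,"spin": 0},
  {"fingers": 0.3,"tx": 0,"ty": -0.01,"tz": -0.08,"spin": 8},
  {"fingers": 0.4,"tx": 0,"ty": -0.02,"tz": -0.08,"spin": 18},
  {"fingers": 0.5,"tx": 0,"ty": -0.03,"tz": -0.08,"spin": 28},
  {"fingers": 0.6,"tx": 0,"ty": -0.035,"tz": -0.08,"spin": 38},
  {"fingers": 0.6,"tx": 0,"ty": -0.04,"tz": -0.08,"spin": 48},
  {"fingers": 0.6,"tx": 0,"ty": -0.045,"tz": -0.08,"spin": 58},
  {"fingers": 0.6,"tx": 0,"ty": -0.05,"tz": -0.08,"spin": 68},
  {"fingers": 0.6,"tx": 0,"ty": -0.052,"tz": -0.08,"spin": 78},
  {"fingers": 0.6,"tx": 0,"ty": -0.055,"tz": -0.08,"spin": 88},
  {"fingers": 0.6,"tx": 0,"ty": -0.055,"tz": -0.08,"spin": 90},
  {"fingers": 0.6,"tx": 0,"ty": -0.055,"tz": -0.08,"spin": 90},
  {"fingers": 0.6,"tx": 0,"ty": -0.055,"tz": -0.08,"spin": 90},
])

```text
t: 34.85
ee_pos: [508.4, 170.0, 178.0]
orientation: [-3.141, -0.0, 0.051]
contact_force: [0.2, -0.1, -1.0]
opening: 34.0
```

```bash
python3 go.py 508,169,102,.048 508,169,178,.048
python3 - <<'E'
from h import *
c=arm.camera_info("wrist");im=arm.snapshot("wrist");cv2.imwrite("pics/w17.png",im)
im=arm.snapshot("scene");cv2.imwrite("pics/s17.png",cv2.resize(im[60:260,250:450],None,fx=3.5,fy=3,interpolation=cv2.INTER_CUBIC))
E
```

```text
t 34.85 pos [508.4 170.  178. ] yaw 0.051 F [ 0.21 -0.07 -1.05] open 34.0
508,169,102,.048 tx ty tz [-0.0005  0.001   0.076 ] spin 0.2 rows 1.2
508,169,178,.048 tx ty tz [-0.0005  0.001   0.    ] spin 0.2 rows 0.0
```

View pics/w17.png

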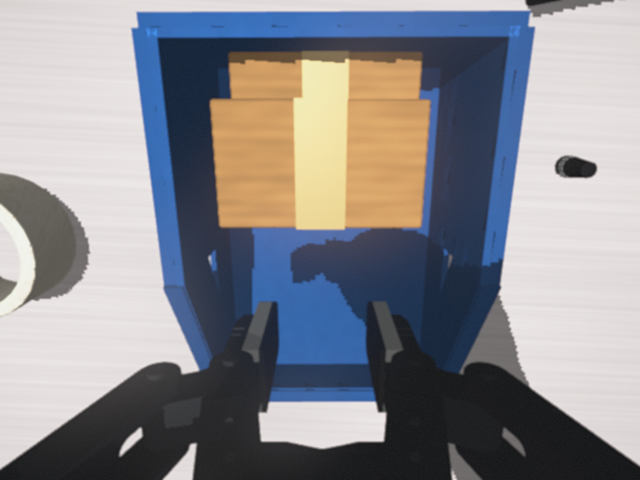

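View pics/s17.png

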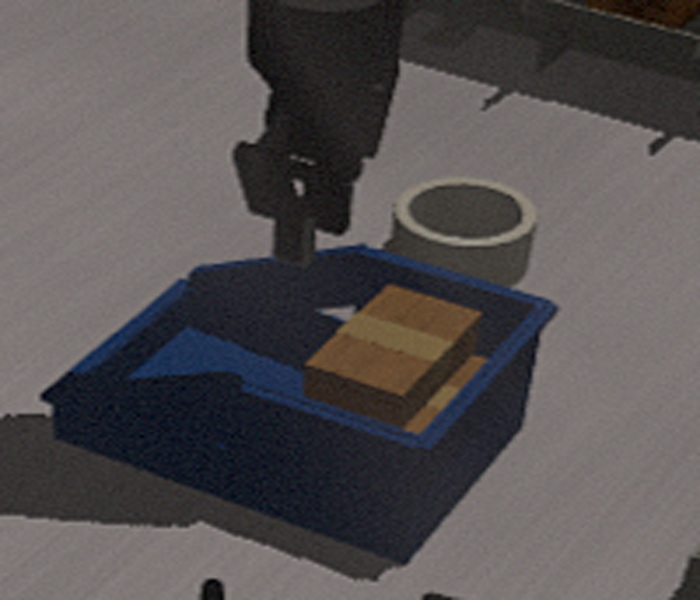

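The light box sits square on the stack, offset about 24 mm (front edge at row 228). Descending and pushing.

arm_command([
  {"fingers": 0.6,"tx": -0.003,"ty": 0,"tz": 0.03,"spin": 0},
  {"fingers": 0.6,"tx": -0.003,"ty": 0,"tz": 0.06,"spin": 0},
  {"fingers": 0.6,"tx": -0.003,"ty": 0,"tz": 0.074,"spin": 0},
  {"fingers": 0.6,"tx": 0,"ty": 0,"tz": 0.074,"spin": 0},
  {"fingers": 0.6,"tx": 0.005,"ty": 0,"tz": 0.074,"spin": 0},
  {"fingers": 0.6,"tx": 0.01,"ty": 0,"tz": 0.074,"spin": 0},
  {"fingers": 0.6,"tx": 0.013,"ty": 0,"tz": 0.074,"spin": 0},
  {"fingers": 0.6,"tx": 0.017,"ty": 0,"tz": 0.074,"spin": 0},
  {"fingers": 0.6,"tx": 0.021,"ty": 0,"tz": 0.074,"spin": 0},
  {"fingers": 0.6,"tx": 0.025,"ty": 0,"tz": 0.074,"spin": 0},
  {"fingers": 0.6,"tx": 0.029,"ty": 0,"tz": 0.074,"spin": 0},
  {"fingers": 0.6,"tx": 0.032,"ty": 0,"tz": 0.074,"spin": 0},
])

```text
t: 36.45
ee_pos: [540.5, 171.6, 103.9]
orientation: [-3.142, 0.0, 0.049]
contact_force: [-2.2, -0.1, 1.2]
opening: 33.9
```

```bash
python3 go.py 546,171,102,.048
python3 - <<'E'
from h import *
c=arm.camera_info("wrist");im=arm.snapshot("wrist");cv2.imwrite("pics/w18.png",im)
E
```

```text
t 36.45 pos [540.5 171.6 103.9] yaw 0.049 F [-2.18 -0.1   1.19] open 33.9
546,171,102,.048 tx ty tz [0.0055 0.0009 0.0019] spin 0.1 rows 0.1
```

View pics/w18.png

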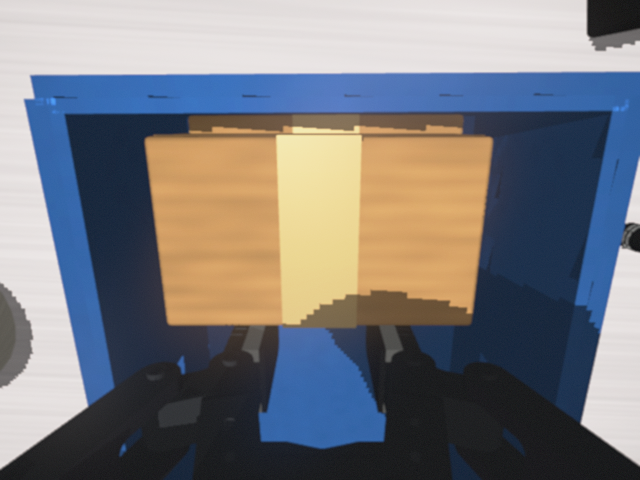

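Sliding at about 2 N, with the last few millimetres to go.

arm_command([
  {"fingers": 0.6,"tx": 0.003,"ty": 0,"tz": 0,"spin": 0},
  {"fingers": 0.6,"tx": 0.005,"ty": 0,"tz": 0,"spin": 0},
  {"fingers": 0.6,"tx": 0.007,"ty": 0,"tz": 0,"spin": 0},
  {"fingers": 0.6,"tx": 0.007,"ty": 0,"tz": 0,"spin": 0},
])

```text
t: 37.0
ee_pos: [546.8, 171.8, 103.8]
orientation: [3.141, 0.001, 0.049]
contact_force: [-2.6, -0.6, 0.8]
opening: 34.1
```

arm_command([
  {"fingers": 0.6,"tx": 0.0015,"ty": 0,"tz": 0,"spin": 0},
  {"fingers": 0.6,"tx": 0.003,"ty": 0,"tz": 0,"spin": 0},
  {"fingers": 0.6,"tx": 0.003,"ty": 0,"tz": 0,"spin": 0},
])

```text
t: 37.38
ee_pos: [547.0, 171.8, 103.6]
orientation: [3.14, 0.006, 0.05]
contact_force: [-13.5, -1.5, 9.4]
opening: 34.3
```

The force jumps to 13.5 N at x=547 with no further travel, so the light box is home. I retreat and check.

arm_command([
  {"fingers": 0.6,"tx": -0.01,"ty": 0,"tz": 0,"spin": 0},
  {"fingers": 0.6,"tx": -0.05,"ty": 0,"tz": -0.005,"spin": 0},
  {"fingers": 0.6,"tx": -0.08,"ty": 0,"tz": -0.05,"spin": 0},
  {"fingers": 0.6,"tx": -0.09,"ty": 0.02,"tz": -0.1,"spin": 0},
  {"fingers": 0.6,"tx": -0.09,"ty": 0.08,"tz": -0.12,"spin": 0},
  {"fingers": 0.6,"tx": -0.09,"ty": 0.14,"tz": -0.12,"spin": 0},
  {"fingers": 0.6,"tx": -0.09,"ty": 0.2,"tz": -0.12,"spin": 0},
  {"fingers": 0.6,"tx": -0.07,"ty": 0.26,"tz": -0.12,"spin": 0},
  {"fingers": 0.6,"tx": -0.05,"ty": 0.32,"tz": -0.12,"spin": 0},
  {"fingers": 0.6,"tx": -0.05,"ty": 0.32,"tz": -0.12,"spin": 0},
  {"fingers": 0.6,"tx": -0.05,"ty": 0.32,"tz": -0.12,"spin": 0},
])

```text
t: 38.75
ee_pos: [516.1, -149.9, 223.8]
orientation: [-3.141, -0.0, 0.048]
contact_force: [-0.1, 0.3, 0.2]
opening: 34.2
```

Run:
```python
from h import *
print(arm.state()["ee_pos"])
cc=arm.camera_info("top");s=arm.snapshot("top");cs=arm.camera_info("scene");si=arm.snapshot("scene");cv2.imwrite("pics/s19.png",si);cv2.imwrite("pics/t19r.png",s)
def B(z0,z1):return np.array([[a,b,z] for a in(-30,30) for b in(-50,50) for z in(z0,z1)])
r=fit([s],[cc],brown,lambda c,p:boxpolys(c,[*p,4.],B(0,102)),[587,172,.048]);print("col",r)
f=6
def ov(im,c,x0,y0,w,h,name,sets):
    o=cv2.resize(im[y0:y0+h,x0:x0+w],None,fx=f,fy=f,interpolation=cv2.INTER_CUBIC);o=np.clip(o*1.6,0,255).astype(np.uint8)
    for p,b,col in sets:
        for q in boxpolys(c,p,b): cv2.polylines(o,[np.round((q-(x0,y0)+.5)*f).astype(np.int32)],True,col,1)
    cv2.imwrite(name,o)
p=list(r[0])
ov(s,cc,190,190,110,70,"pics/t19.png",[([p[0],p[1],p[2],4.],B(68,102),(0,0,255)),([p[0],p[1],p[2],4.],B(0,34),(0,255,0))])
ov(s,cc,190,190,110,70,"pics/t19n.png",[])
```

```text
[ 516.05507808 -149.89018985  223.75626724]
col (array([5.86600017e+02, 1.74591345e+02, 4.05699776e-02]), np.float64(93.49411764705881))
```

View pics/t19.png

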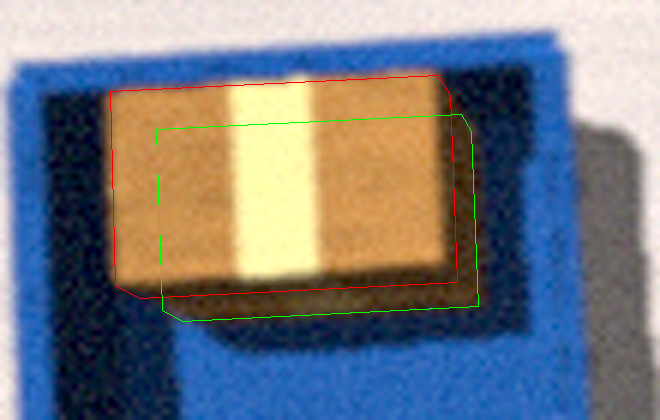

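View pics/t19n.png

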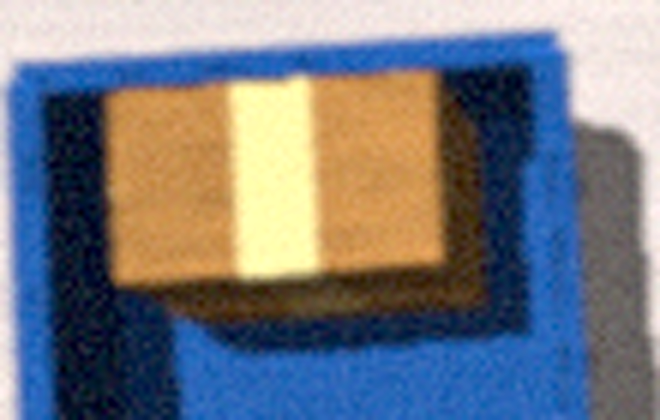

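View pics/s19.png

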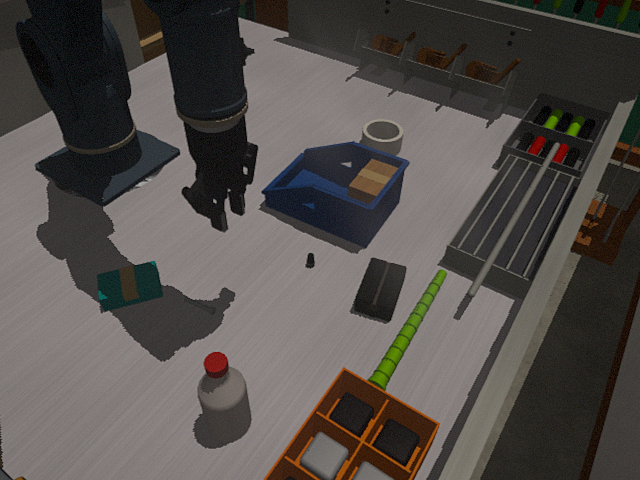

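The pile looks flush and square. I'll take one closer wrist view of the front faces to check the bottom box.

```bash
python3 go.py 470,95,230,1.619
```

```text
t 38.85 pos [ 515.9 -148.6  224. ] yaw 0.051 F [-0.19  0.62 -0.11] open 34.4
470,95,230,1.619 tx ty tz [-0.0335 -0.2456 -0.0059] spin -89.8 rows 8.4
```

arm_command([
  {"fingers": 0.6,"tx": -0.004,"ty": -0.028,"tz": -0.005,"spin": -10},
  {"fingers": 0.6,"tx": -0.008,"ty": -0.056,"tz": -0.006,"spin": -20},
  {"fingers": 0.6,"tx": -0.012,"ty": -0.084,"tz": -0.006,"spin": -30},
  {"fingers": 0.6,"tx": -0.016,"ty": -0.112,"tz": -0.006,"spin": -40},
  {"fingers": 0.6,"tx": -0.02,"ty": -0.14,"tz": -0.006,"spin": -50},
  {"fingers": 0.6,"tx": -0.024,"ty": -0.168,"tz": -0.006,"spin": -60},
  {"fingers": 0.6,"tx": -0.028,"ty": -0.196,"tz": -0.006,"spin": -70},
  {"fingers": 0.6,"tx": -0.032,"ty": -0.224,"tz": -0.006,"spin": -80},
  {"fingers": 0.6,"tx": -0.0335,"ty": -0.2456,"tz": -0.006,"spin": -90},
  {"fingers": 0.6,"tx": -0.0335,"ty": -0.2456,"tz": -0.006,"spin": -90},
  {"fingers": 0.6,"tx": -0.0335,"ty": -0.2456,"tz": -0.006,"spin": -90},
])

```text
t: 40.22
ee_pos: [470.2, 93.5, 230.0]
orientation: [3.141, 0.0, 1.618]
contact_force: [-0.4, 0.2, -0.1]
opening: 34.3
```

Run:
```python
from h import *
c=arm.camera_info("wrist");im=arm.snapshot("wrist");raw=np.clip(im*1.6,0,255).astype(np.uint8);cv2.imwrite("pics/w20n.png",raw)
print(arm.state()["ee_pos"],c["T"][:3,3])
o=raw.copy();np.save("c20.npy",c["T"])
for z,col in((4,(0,255,0)),(38,(0,255,255)),(72,(0,0,255))):
    q=proj(c,pose((587,172,.048),[[-30,-50,z],[-30,50,z],[-30,-50,z+34],[-30,50,z+34]]))
    for a,b in((0,1),(2,3),(0,2),(1,3)):cv2.line(o,tuple(map(int,q[a].round())),tuple(map(int,q[b].round())),col,1)
cv2.imwrite("pics/w20.png",o)
```

```text
[470.36447492  93.13461111 229.94560924] [466.53139099 168.87733558 350.57204335]
```

View pics/w20.png

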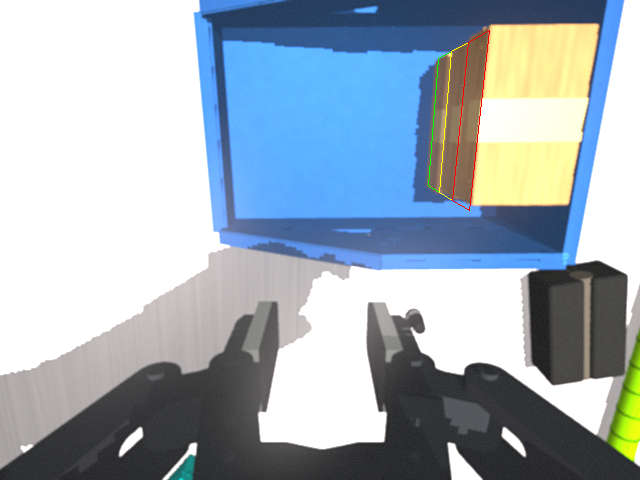

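View pics/w20n.png

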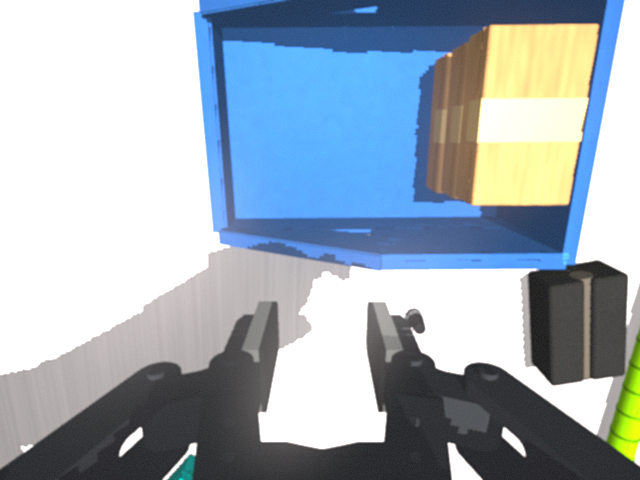

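Run:
```python
from h import *
c=arm.camera_info("wrist")
for n in("w20n","w20"):
    im=cv2.imread(f"pics/{n}.png");cv2.imwrite(f"pics/{n}z.png",cv2.resize(im[10:220,400:500],None,fx=4,fy=2.8,interpolation=cv2.INTER_CUBIC))
a=cv2.imread("pics/w20nz.png");b=cv2.imread("pics/w20z.png");cv2.imwrite("pics/w20zz.png",np.hstack([a,b]))
for z,xo in((4,-30),(38,-30),(72,-30),(106,-30),(38,-37),(4,-37),(38,-33)):
    print(z,xo,proj(c,pose((587,172,.048),[[xo,-20,z]])).round(1))
```

```text
4 -30 [[430.8 148.9]]
38 -30 [[442.3 151.9]]
72 -30 [[456.6 155.5]]
106 -30 [[474.7 160.2]]
38 -37 [[433.  151.9]]
4 -37 [[422.4 148.9]]
38 -33 [[438.3 151.9]]
```

View pics/w20zz.png

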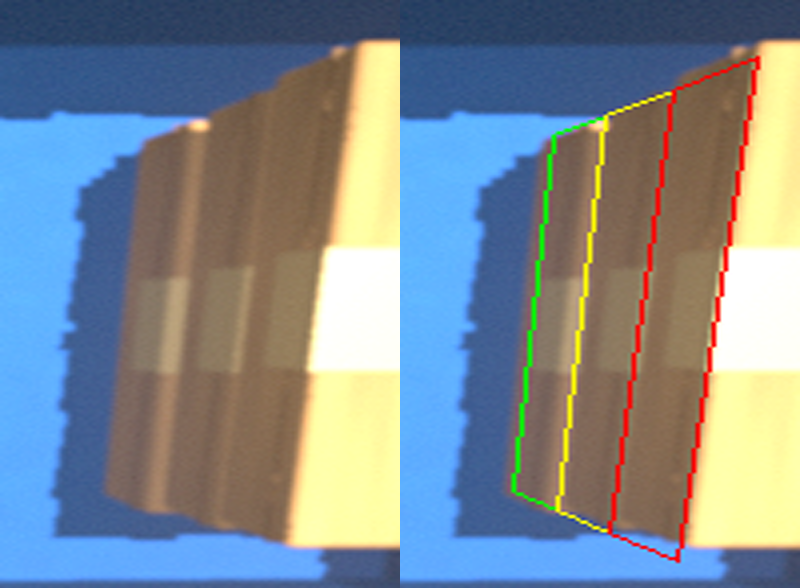

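The zoomed view shows all three fronts square, with the bottom box about 2 mm behind the others, well inside 7 mm. Handing in.

Run:
```python
from station import arm
s=arm.state();print(s["t"],s["contact_force"].round(2),abs(s["qvel"]).max())
print(arm.hand_in())
```

```text
40.275 [-0.14  0.19  0.03] 0.008419695445969065
the job is handed in; nothing more can be done
None
```

The three boxes are piled in the bin, heaviest at the bottom and lightest on top. I handed the job in at 40.3 s of the 72 s allowed; `hand_in` gives no verdict.

**Weights:** the boxes pulled about 7 N, 4 N and 1.8 N, each inside or near one of the three weight ranges. The first weighing of the middle one read 4.5 N, slightly over its range; a second gave 4.0 N.

**Placing:** I set the heaviest down 75 mm off the wall and the middle one on it, then pushed both home together. The lightest went on top and was pushed home on its own. In both pushes the force rose while the arm stopped moving, which I took as wall contact.

**Last checks:**
- **Fit to the wall:** the top camera puts the pile at x ≈ 586.6 mm, against 587 mm for boxes flat on the wall. Its turn is about 0.04 to 0.05 rad, with the bin's at about 0.048.
- **Bottom box:** the wrist camera and the push positions put its front about 2 to 2.5 mm short of the other two, inside the 7 mm limit. It could not be pushed further because the gripper's body would have hit the top box. It also looks about 3 mm off sideways.
- **Other things:** the bystanders and the turquoise look-alike looked unmoved in the last pictures, but I did not measure them. The gripper stood clear and still.

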